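# Make up the two press pallets

## Robot

A 6-joint arm with a two-finger parallel gripper is mounted at the origin on a cart in front of the work surface, level with it; the furniture and walls round the work are solid. World frame = base frame: x ahead of the robot, y to its left, z up, the work surface at z = 0. Lengths are in m, angles in degrees, forces in N, time in s.
With the tool pointing down it reaches from about 0.3 to 0.75 m from the base axis. Payload 8.5 kg.
Tool frame: the origin (TCP) lies on the centre line of the jaws, within the pads' length; the fingertips stand 14 mm ahead of it and the grasp point (between the pads) lies 5 mm behind it; z points along the fingers, y is the direction in which the jaws open and shut (so a half turn about z gives the same grasp; the last joint's range is limited). The gripper opens to 85 mm and grips with 20 to 120 N. Pads are 22 mm wide; open, the fingers measure 114 mm over their backs; the gripper's body (76 mm by 85 mm) begins 54 mm behind the grasp point. The pads swing forward as they close: fully open they stand 13 mm farther back than shut.
Start: joints at [-82.351, 21.807, 74.336, -0, 83.858, -12.336], TCP at [0.188, -0.517, 0.245] pointing down, gripper open.
Joint ranges: [-178.18, 178.18], [-50.72, 133.34], [12.68, 142.11], [-81.47, 261.47], [9.98, 163.14], [-165.26, 165.26]. Speed limits (degrees/s): [136.94, 136.94, 180, 180, 180, 180].

## Interface

Orientations are given as a 3x3 rotation matrix whose columns are the frame's x, y, z axes.
In Python, from rig import env, optics, order, finder gives the robot as it stands.
- The arm moves only by the tool play_rows, never from a script. Its argument "commands" is a list of rows, each an object of numbers: "grip": the closure, from -1 (fully open) to 1 (shut); "x", "y", "z": the shift along the tool's x, y, z in m; "rx", "ry", "rz": the turn, a rotation vector about the tool's x, y, z in rad. A call has 1 to 12 rows; each row shifts and turns the commanded pose from where the row before left it, along the tool's axes as they then stand; what a row does not reach is not made up. A row lasts 1/8 s, in which the tool goes at most 62.5 mm and 10.7 degrees, less where a joint would pass 70% of its speed; a pose out of reach is approached as far as the arm can. A call is refused whole if a number of a shift passes 0.0625 or a number of a turn 0.188, either way. A call with a gripper value outside its range is refused whole. The fingers move at their own pace and stop on an object; "squeeze" is the grip in N (left out, the last holds). Time passes only in rows, so rows that do not move let the fingers close. It gives the time, the measured TCP pose, the force and the opening at its end, in the units of the state.
- env.observe(): the state, without advancing time (a new reading comes with each control period).
- optics.get_image(name): name is "scene" or "side" or "wrist"; returns a dict with "color" (420x560x3 uint8, blue, green, red), "range_z" (420x560 float32, m along the optical axis (not along the pixel's ray), 0 where there is no reading), "fov_y" (degrees; the focal length in pixels is half the picture's height over the tangent of half this angle, whatever the lens; pixels are square), "cx", "cy" (the principal point, pixels), "dist_coeffs" ([k1, k2, p1, p2, k3] as OpenCV has them; the pictures are not rectified), "cam_to_world" (4x4, takes a point from camera to world coordinates). Camera axes: x right, y down, z forward; pixel columns grow to the right and rows downward; lengths in m; the calibration is good to about 2 mm. A picture is of the moment at which its call begins.
- order.close_job(): hands the job in, once; it reports no verdict.
Trained networks look in the newest picture that a camera, given by its name, has taken for a name from the list of things; names that differ only in an ending like _2 or _b are one class to them, and where a whole thing is asked for, a point or a joint stands for the part that bears it (a point fixed in the world has none). Each returns a list of dicts, best first, with "conf" (0 to 1); they miss things now and then, are a little off and sometimes report something else, mostly with a low value. They report only what shows in the picture. A call takes as long as a camera call.
- finder.boxes_of(camera, thing): "point" ([x, y, z] in m, in world coordinates, good to about 4 mm: the middle of the surface that is visible of it).
The state is a dict: "time_s": time; "q": joint angles; "qvel": joint speeds; "joint_efforts": joint torques, N m; "position": TCP position; "tool_rot": TCP orientation; "ft_force": force on the tool from outside, world axes, zero at the start; "wrist_torque": the same for the moment, N m; "grip_width": finger opening in m.
Only numpy, scipy, OpenCV 4.12 (cv2) and the standard library are available. Lean on these libraries where they do the work, as an engineer would, in place of code of your own. Each camera call takes 0.05 s, during which the arm holds its last target.

## Task

Make up the two round pallets for the arbor press. On the green pallet build a centred upright stack: the dark sleeve at the bottom, the ball bearing flat on the sleeve, and the brass driver, knob up, on the bearing; on the blue pallet stand the valve spring inside the raised seat ring and set the red cap, knob up, centred on top of the spring. Leave the piston and the black tape roll where they are.

Things in the scene. Friction and masses are not known exactly. Their poses are not given: they have to be found in the camera images.
- green_pallet: green round steel pallet fixed to the bench, 96 mm across, flat top 8 mm above the bench, with a flat dark disc 68 mm across in its middle marking the place. Origin: centre of its underside. It and the blue pallet stand at the two ends of the row of parts, either one at either end. Neighbouring parts stand 80 mm or more apart, centre to centre.
- blue_pallet: blue round steel pallet fixed to the bench, 96 mm across, flat top 8 mm above the bench, with a raised round steel seat ring in its middle: inside diameter 44 mm, outside 56 mm, standing 8 mm above the pallet's top; the floor inside the ring is the pallet's flat top. Origin: centre of its underside.
- sleeve: dark steel sleeve (short upright tube), outside diameter 60 mm, inside 44 mm, 34 mm high, about 0.2 kg, plain wall to grip anywhere outside. Origin: centre of its underside, z up; it stands upright at the start.
- bearing: ball bearing lying flat, a bright steel ring with a black seal, 62 mm across, 16 mm high, 0.2 kg; its middle is solid to the touch. Origin: centre of its underside, z up.
- driver: brass driver: a disc 52 mm across and 12 mm thick with a round grip knob (dark grooves) 26 mm across on top, 36 mm high over all, about 0.2 kg; flat underside. Origin: centre of its underside, z up; it stands upright at the start.
- spring: steel valve spring standing on end, 30 mm across, 42 mm high, 0.05 kg, rigid (it does not compress). Origin: centre of its underside, z up; it stands upright at the start.
- cap: red spring cap: a disc 40 mm across and 8 mm thick with a round grip knob 20 mm across on top, 32 mm high over all, about 0.07 kg; flat underside. Origin: centre of its underside, z up; it stands upright at the start.
- piston: bystander: light-metal piston with dark crown, standing upright, 66 mm across, 57 mm high; leave alone. Origin: centre of its underside. Fixed beside the parts, on their far side: the thin bar of a bench vice, 30 to 42 mm above the bench, from x 0.55, y 0.20 to x 0.62, y 0.10.
- tape: bystander: roll of black tape lying flat, 58 mm across, 19 mm high, light cardboard core; leave alone. Origin: centre of its underside. Fixed beyond the right-hand pallet: a chop saw whose handle reaches to x 0.64, y -0.05 at 250 mm height; right of the bench a cabinet, top 180 mm above the bench, carries a tall tool box.

How it is judged (in metres and radians):
At the end, for the whole second after the job is handed in: Sleeve on the green pallet (12 mm), bearing on sleeve, driver on bearing; spring on the floor of the blue pallet's ring, cap on spring (each within 10 mm of the axis below); all upright within 0.1 rad, released, at rest; piston and tape within 30 mm of their start (horizontal distance between sleeve and green_pallet below 0.012 m and z of sleeve in the frame of green_pallet between 0.005 and 0.011 m and angle between each of sleeve, bearing, driver, spring, cap's own z axis and vertical below 0.1 rad and linear speed of each of sleeve, bearing, driver, spring, cap below 0.02 m/s and horizontal distance between bearing and sleeve below 0.01 m and z of bearing in the frame of sleeve between 0.031 and 0.037 m and horizontal distance between driver and bearing below 0.01 m and z of driver in the frame of bearing between 0.013 and 0.019 m and horizontal distance between spring and blue_pallet below 0.01 m and z of spring in the frame of blue_pallet between 0.005 and 0.011 m and horizontal distance between cap and spring below 0.01 m and z of cap in the frame of spring between 0.039 and 0.045 m and distance of each of piston, tape from where it was at the start of the episode below 0.03 m); the robot touches nothing.
It fails at once if the piston is pushed or carried more than 30 mm away (distance of piston from where it was at the start of the episode above 0.03 m).
It fails at once if the tape roll is pushed or carried more than 30 mm away (distance of tape from where it was at the start of the episode above 0.03 m).
It also fails if it takes over 128 s, if anything falls off the work surface, if the arm or the gripper's body presses on something with over 40 N, if the wrist force passes 120 N, or if a joint passes its speed limit or range.

## Working session

There is one attempt and no reset: what is moved stays moved. The work goes in short steps, Python scripts to look and compute and a tool call to move; the robot and the scene stay as the last step left them, time stands still between calls to the robot, and variables do not carry over. Pictures are saved under pics/ and viewed, and the job is handed in when it is done.

Besides the shell and the picture viewer there is one more tool, called after ">>>" as name(argument=value, ...) on one line, values as JSON. play_rows: Moves the arm, as the interface text tells. Its arguments: {"type":"object","properties":{"commands":{"type":"array"},"squeeze":{"type":"number"}},"required":["commands"]}

```bash
ls; mkdir -p pics
cat > h.py <<'E'
import numpy as np, cv2
from rig import env, optics, order, finder
def K(im):
    h,w=im["color"].shape[:2]; f=h/2/np.tan(np.radians(im["fov_y"])/2)
    return np.array([[f,0,im["cx"]],[0,f,im["cy"]],[0,0,1]]),np.array(im["dist_coeffs"],float)
def cloud(im):
    k,d=K(im);h,w=im["color"].shape[:2]
    u,v=np.meshgrid(np.arange(w),np.arange(h))
    p=cv2.undistortPoints(np.stack([u,v],-1).reshape(-1,1,2).astype(np.float64),k,d).reshape(h,w,2)
    z=im["range_z"].astype(float)
    P=np.stack([p[...,0]*z,p[...,1]*z,z],-1)
    T=np.array(im["cam_to_world"]);W=P@T[:3,:3].T+T[:3,3]
    W[z<=0]=np.nan
    return W
def st():
    s=env.observe();print({k:np.round(s[k],4).tolist() for k in("time_s","q","position","tool_rot","ft_force","grip_width")})
    return s
E
python3 - <<'E'
from h import *
st()
for n in("scene","side","wrist"):
    im=optics.get_image(n);cv2.imwrite(f"pics/{n}0.png",im["color"]);print(n,np.round(im["cam_to_world"],3).tolist(),im["fov_y"],im["dist_coeffs"])
    np.savez(f"{n}0.npz",W=cloud(im),c=im["color"])
for t in "green_pallet blue_pallet sleeve bearing driver spring cap piston tape".split():
    for n in("scene","side"):
        print(t,n,[(np.round(r["point"],3).tolist(),round(r["conf"],2)) for r in finder.boxes_of(n,t)[:2]])
E
```

```text
pics
{'time_s': 0.0, 'q': [-82.3533, 21.8402, 74.3846, -0.0006, 83.8569, -12.337], 'position': [0.1879, -0.5166, 0.2447], 'tool_rot': [[0.9398, 0.3418, -0.0002], [0.3418, -0.9398, 0.0014], [0.0003, -0.0014, -1.0]], 'ft_force': [0.5798, -0.3036, -0.3299], 'grip_width': 0.0853}
scene [[-0.471, -0.676, 0.566, -0.097], [-0.882, 0.37, -0.292, 0.527], [-0.012, -0.637, -0.771, 0.813], [0.0, 0.0, 0.0, 1.0]] 44.379664172701574 [0.01898646 0.         0.         0.         0.        ]
side [[0.961, -0.143, 0.238, 0.288], [-0.278, -0.533, 0.799, -0.501], [0.013, -0.834, -0.552, 0.514], [0.0, 0.0, 0.0, 1.0]] 52.93905914114912 [-0.02544062  0.          0.          0.          0.        ]
wrist [[0.342, -0.903, -0.26, 0.253], [-0.94, -0.329, -0.093, -0.492], [-0.001, 0.276, -0.961, 0.373], [0.0, 0.0, 0.0, 1.0]] 68.64523294364632 [0.0236101 0.        0.        0.        0.       ]
green_pallet scene [([0.478, -0.014, 0.009], 0.68)]
green_pallet side [([0.5, 0.303, 0.008], 0.64), ([0.474, -0.028, 0.009], 0.62)]
blue_pallet scene [([0.498, 0.463, 0.01], 0.91)]
blue_pallet side [([0.495, 0.443, 0.003], 0.85), ([0.587, 0.359, 0.026], 0.31)]
sleeve scene [([0.576, 0.374, 0.026], 0.69), ([0.493, 0.216, 0.016], 0.26)]
sleeve side [([0.586, 0.36, 0.028], 0.56)]
bearing scene [([0.49, 0.216, 0.016], 0.73)]
bearing side [([0.496, 0.203, 0.014], 0.75)]
driver scene [([0.496, 0.312, 0.011], 0.57), ([0.501, 0.126, 0.007], 0.41)]
driver side [([0.505, 0.3, 0.008], 0.9)]
spring scene [([0.4, 0.222, 0.024], 0.64)]
spring side [([0.404, 0.214, 0.024], 0.72)]
cap scene [([0.499, 0.124, 0.009], 0.76), ([0.4, 0.224, 0.03], 0.55)]
cap side [([0.502, 0.111, 0.006], 0.89)]
piston scene [([0.388, 0.329, 0.057], 0.96)]
piston side [([0.398, 0.303, 0.044], 0.82)]
tape scene [([0.414, 0.139, 0.018], 0.89)]
tape side [([0.416, 0.126, 0.017], 0.77)]
```

View pics/scene0.png

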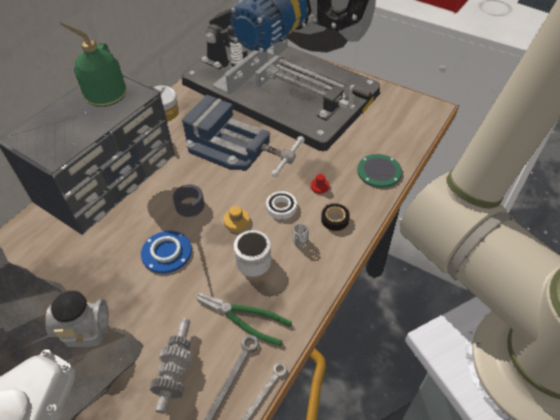

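View pics/side0.png

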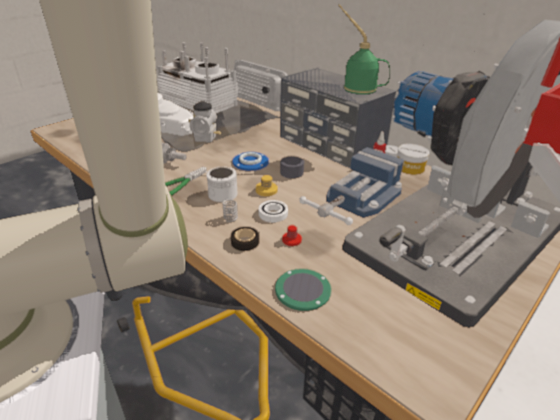

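View pics/wrist0.png

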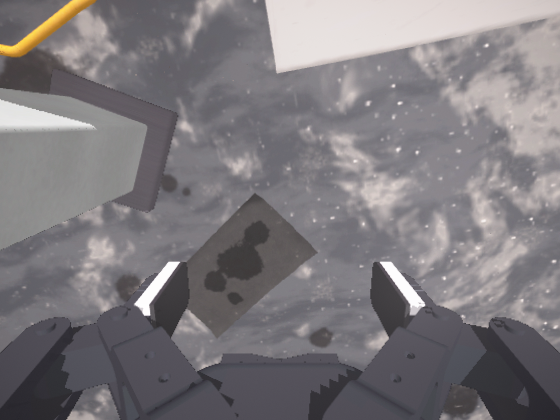

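```bash
cat > m.py <<'E'
import numpy as np
from scipy.optimize import least_squares
# name: approx xy, z band of top, radius
def fit(P,r):
    # circumcircle fit of known radius, outline: robust by edge points of hull
    import cv2
    h=cv2.convexHull((P*1e4).astype(np.float32)).reshape(-1,2)/1e4
    s=least_squares(lambda c:np.hypot(*(h-c[:2]).T)-c[2],[*P.mean(0),r],loss="soft_l1",f_scale=.001)
    return s.x
O={"green":((.478,-.02),.004,.013,.048),"blue":((.498,.455),.012,.020,.028),"sleeve":((.58,.37),.028,.040,.03),"bearing":((.493,.21),.011,.021,.031),
"driverdisc":((.5,.306),.008,.016,.026),"driverknob":((.5,.306),.030,.042,.013),"spring":((.402,.218),.036,.048,.015),"capdisc":((.5,.117),.004,.012,.02),"capknob":((.5,.117),.027,.037,.01),"piston":((.392,.315),.05,.062,.033),"tape":((.415,.132),.014,.024,.029)}
def measure(W,names=None,r0=.012,O=O):
    X=W.reshape(-1,3);X=X[~np.isnan(X[:,0])]
    for k,(c,a,b,r) in O.items():
        if names and k not in names: continue
        m=(np.hypot(X[:,0]-c[0],X[:,1]-c[1])<r+r0)&(X[:,2]>a)&(X[:,2]<b)
        P=X[m]
        if len(P)<8: print(k,len(P));continue
        print(k,len(P),"mean",P.mean(0).round(4),"fit",fit(P[:,:2],r).round(4), "zmed",np.median(P[:,2]).round(4))
E
python3 - <<'E'
import numpy as np
from m import measure
for n in("scene","side"):
    W=np.load(n+"0.npz")["W"];print(n);measure(W)
    X=W.reshape(-1,3);X=X[~np.isnan(X[:,0])]
    m=(X[:,0]>0.3)&(X[:,0]<.7)&(X[:,1]>-.05)&(X[:,1]<.5)&(X[:,2]<.004)&(X[:,2]>-.01);print("tablez",np.median(X[m,2]))
    # obstacles on route
    m=(X[:,2]>.15)&(X[:,0]<.75)&(X[:,0]>-.1)&(X[:,1]<.6)&(X[:,1]>-.9)
    Q=X[m]; H={}
    for x,y,z in Q:
        k=(round(x*10)/10,round(y*10)/10);H[k]=max(H.get(k,0),round(z,2))
    print(sorted(H.items()))
E
```

```text
scene
green 1154 mean [ 0.4791 -0.0133  0.0081] fit [ 0.4804 -0.0147  0.0482] zmed 0.0081
blue 277 mean [0.4994 0.4627 0.0158] fit [0.4961 0.459  0.031 ] zmed 0.016
sleeve 339 mean [0.5857 0.3804 0.0335] fit [0.5875 0.38   0.03  ] zmed 0.0339
bearing 495 mean [0.4927 0.2185 0.0154] fit [0.4941 0.2179 0.0311] zmed 0.0155
driverdisc 280 mean [0.4973 0.3161 0.0122] fit [0.5038 0.3137 0.0256] zmed 0.0121
driverknob 126 mean [0.5024 0.314  0.0357] fit [0.5034 0.3134 0.0128] zmed 0.036
spring 72 mean [0.4006 0.2274 0.039 ] fit [0.402  0.2257 0.0148] zmed 0.0384
capdisc 151 mean [0.4997 0.1233 0.008 ] fit [0.5038 0.1206 0.0195] zmed 0.0078
capknob 64 mean [0.5032 0.1209 0.0311] fit [0.5045 0.1204 0.0095] zmed 0.0313
piston 867 mean [0.4001 0.326  0.0562] fit [0.4019 0.3252 0.0322] zmed 0.0564
tape 379 mean [0.414  0.1395 0.0182] fit [0.415  0.139  0.0285] zmed 0.0184
tablez 0.0002794535308929813
[((0.0, 0.0), np.float64(0.21)), ((0.0, 0.1), np.float64(0.21)), ((0.1, 0.0), np.float64(0.21)), ((0.1, 0.1), np.float64(0.19)), ((0.2, -0.1), np.float64(0.36)), ((0.2, 0.0), np.float64(0.45)), ((0.
[... 1943 characters left out ...]
), np.float64(0.47)), ((0.3, 0.0), np.float64(0.32)), ((0.3, 0.1), np.float64(0.2)), ((0.5, -0.4), np.float64(0.18)), ((0.5, -0.3), np.float64(0.18)), ((0.6, -0.4), np.float64(0.18)), ((0.6, -0.3), np.float64(0.35)), ((0.6, -0.2), np.float64(0.44)), ((0.6, -0.1), np.float64(0.33)), ((0.6, 0.0), np.float64(0.33)), ((0.6, 0.5), np.float64(0.18)), ((0.6, 0.6), np.float64(0.18)), ((0.7, -0.3), np.float64(0.18)), ((0.7, -0.2), np.float64(0.41)), ((0.7, -0.1), np.float64(0.39)), ((0.7, 0.0), np.float64(0.4)), ((0.7, 0.1), np.float64(0.31)), ((0.7, 0.2), np.float64(0.31)), ((0.7, 0.3), np.float64(0.18)), ((0.7, 0.4), np.float64(0.25)), ((0.7, 0.5), np.float64(0.37)), ((0.7, 0.6), np.float64(0.18))]
```

>>> play_rows(commands=[{"grip":-1,"x":0.015,"y":-0.0185},{"x":0.0305,"y":-0.037},{"x":0.0305,"y":-0.037},{"x":0.0305,"y":-0.037},{"x":0.0305,"y":-0.037},{"x":0.0305,"y":-0.037},{"x":0.0305,"y":-0.037},{"x":0.036,"y":-0.04},{"x":0.036,"y":-0.04},{"x":0.036,"y":-0.04},{"x":0.036,"y":-0.04},{"x":0.036,"y":-0.04}])

```text
invalid input at $.commands[0]: expected keys grip, x, y, z, rx, ry, rz
```

```bash
cat > plan.py <<'E'
import sys
from h import *
def go(x,y,z,psi=None):
    s=env.observe();R=np.array(s["tool_rot"]);p=np.array(s["position"])
    d=R.T@(np.array([x,y,z])-p)
    ps=np.degrees(np.arctan2(R[1,0],R[0,0]))
    print("t",round(s["time_s"],2),"pos",p.round(4),"psi",ps.round(2),"tilt",R[:,2].round(4),"F",np.round(s["ft_force"],1),"w",round(s["grip_width"],4))
    print("tool shift",d.round(4))
    if psi is not None: print("rz",-np.radians(psi-ps).round(4))
if __name__=="__main__": go(*map(float,sys.argv[1:]))
E
python3 - <<'E'
import numpy as np
for n in("scene","side"):
    X=np.load(n+"0.npz")["W"].reshape(-1,3);X=X[~np.isnan(X[:,0])]
    m=(X[:,2]>.06)&(X[:,0]<.8)&(X[:,0]>.45)&(X[:,1]<.65)&(X[:,1]>.1)
    H={}
    for x,y,z in X[m]:
        k=(round(x/.04)*.04,round(y/.04)*.04);H[k]=max(H.get(k,0),z)
    print(n,[(round(a,2),round(b,2),round(float(z),2)) for (a,b),z in sorted(H.items()) if a<.72])
E
python3 plan.py .47 .15 .25 135
```

```text
scene [(0.6, 0.6, 0.18), (0.64, 0.52, 0.18), (0.64, 0.56, 0.18), (0.64, 0.6, 0.18), (0.68, 0.12, 0.29), (0.68, 0.16, 0.28), (0.68, 0.28, 0.08), (0.68, 0.4, 0.13), (0.68, 0.44, 0.18), (0.68, 0.48, 0.18), (0.68, 0.52, 0.18), (0.68, 0.56, 0.18), (0.68, 0.6, 0.18), (0.68, 0.64, 0.18)]
side [(0.6, 0.6, 0.17), (0.64, 0.52, 0.17), (0.64, 0.56, 0.18), (0.64, 0.6, 0.18), (0.68, 0.12, 0.29), (0.68, 0.16, 0.29), (0.68, 0.28, 0.08), (0.68, 0.4, 0.13), (0.68, 0.44, 0.17), (0.68, 0.48, 0.17), (0.68, 0.52, 0.18), (0.68, 0.56, 0.18), (0.68, 0.6, 0.18), (0.68, 0.64, 0.18)]
t 1.05 pos [ 0.188  -0.5169  0.2453] psi 19.98 tilt [ 0. -0. -1.] F [ 0.4 -0.6 -0.8] w 0.0855
tool shift [ 0.493  -0.5303 -0.0047]
rz -2.0074
```

>>> play_rows(commands=[{"grip":-1,"x":0.015,"y":-0.0185,"z":0,"rx":0,"ry":0,"rz":0},{"grip":-1,"x":0.0305,"y":-0.037,"z":0,"rx":0,"ry":0,"rz":0},{"grip":-1,"x":0.0305,"y":-0.037,"z":0,"rx":0,"ry":0,"rz":0},{"grip":-1,"x":0.0305,"y":-0.037,"z":0,"rx":0,"ry":0,"rz":0},{"grip":-1,"x":0.0305,"y":-0.037,"z":0,"rx":0,"ry":0,"rz":0},{"grip":-1,"x":0.0305,"y":-0.037,"z":0,"rx":0,"ry":0,"rz":0},{"grip":-1,"x":0.0305,"y":-0.037,"z":0,"rx":0,"ry":0,"rz":0},{"grip":-1,"x":0.036,"y":-0.04,"z":0,"rx":0,"ry":0,"rz":0},{"grip":-1,"x":0.036,"y":-0.04,"z":0,"rx":0,"ry":0,"rz":0},{"grip":-1,"x":0.036,"y":-0.04,"z":0,"rx":0,"ry":0,"rz":0},{"grip":-1,"x":0.036,"y":-0.04,"z":0,"rx":0,"ry":0,"rz":0},{"grip":-1,"x":0.036,"y":-0.04,"z":0,"rx":0,"ry":0,"rz":0}])

```text
time_s: 2.55
position: [0.3931, 0.0281, 0.2456]
tool_rot: [[0.94, 0.342, 0.001], [0.342, -0.94, -0.0], [0.001, 0.001, -1.0]]
ft_force: [0.1, -1.7, 0.9]
grip_width: 0.0855
```

```bash
python3 plan.py .47 .15 .25 135
```

```text
t 2.55 pos [0.3931 0.0281 0.2456] psi 19.99 tilt [ 1.e-03 -3.e-04 -1.e+00] F [ 0.1 -1.7  0.9] w 0.0855
tool shift [ 0.1139 -0.0883 -0.0043]
rz -2.0073
```

>>> play_rows(commands=[{"grip":-1,"x":0,"y":0,"z":0,"rx":0,"ry":0,"rz":-0.1825},{"grip":-1,"x":0,"y":0,"z":0,"rx":0,"ry":0,"rz":-0.1825},{"grip":-1,"x":0,"y":0,"z":0,"rx":0,"ry":0,"rz":-0.1825},{"grip":-1,"x":0,"y":0,"z":0,"rx":0,"ry":0,"rz":-0.1825},{"grip":-1,"x":0,"y":0,"z":0,"rx":0,"ry":0,"rz":-0.1825},{"grip":-1,"x":0,"y":0,"z":0,"rx":0,"ry":0,"rz":-0.1825},{"grip":-1,"x":0,"y":0,"z":0,"rx":0,"ry":0,"rz":-0.1825},{"grip":-1,"x":0,"y":0,"z":0,"rx":0,"ry":0,"rz":-0.1825},{"grip":-1,"x":0,"y":0,"z":0,"rx":0,"ry":0,"rz":-0.1825},{"grip":-1,"x":0,"y":0,"z":0,"rx":0,"ry":0,"rz":-0.1825},{"grip":-1,"x":0,"y":0,"z":0,"rx":0,"ry":0,"rz":-0.1825},{"grip":-1,"x":0,"y":0,"z":0,"rx":0,"ry":0,"rz":0}])

```text
time_s: 4.05
position: [0.3927, 0.0263, 0.2454]
tool_rot: [[-0.706, 0.708, 0.0], [0.708, 0.706, -0.0], [-0.0, 0.0, -1.0]]
ft_force: [-0.1, 0.2, -0.1]
grip_width: 0.0854
```

```bash
python3 plan.py .587 .379 .2 135
python3 - <<'E'
from h import *
from m import measure
im=optics.get_image("wrist");cv2.imwrite("pics/w1.png",im["color"]);measure(cloud(im))
E
```

```text
t 4.05 pos [0.3927 0.0263 0.2454] psi 134.91 tilt [ 2.e-04 -1.e-04 -1.e+00] F [-0.1  0.2 -0.1] w 0.0854
tool shift [0.1126 0.3866 0.0454]
rz -0.0015
green 3968 mean [ 0.4795 -0.0155  0.0081] fit [ 0.481  -0.0167  0.0476] zmed 0.0082
blue 0
sleeve 0
bearing 2116 mean [0.4926 0.2167 0.0152] fit [0.4931 0.2162 0.0311] zmed 0.0152
driverdisc 1296 mean [0.4991 0.3051 0.0118] fit [0.5038 0.3107 0.0255] zmed 0.0119
driverknob 308 mean [0.4997 0.3046 0.0344] fit [0.504  0.3112 0.013 ] zmed 0.0351
spring 309 mean [0.4018 0.226  0.0389] fit [0.4019 0.2238 0.015 ] zmed 0.0389
capdisc 513 mean [0.4992 0.1173 0.008 ] fit [0.5042 0.1184 0.0199] zmed 0.008
capknob 256 mean [0.5031 0.118  0.0316] fit [0.5038 0.1183 0.0099] zmed 0.0318
piston 148 mean [0.4237 0.3003 0.0534] fit [0.4073 0.319  0.027 ] zmed 0.0536
tape 1387 mean [0.4136 0.1374 0.0181] fit [0.4142 0.137  0.0281] zmed 0.0182
```

View pics/w1.png

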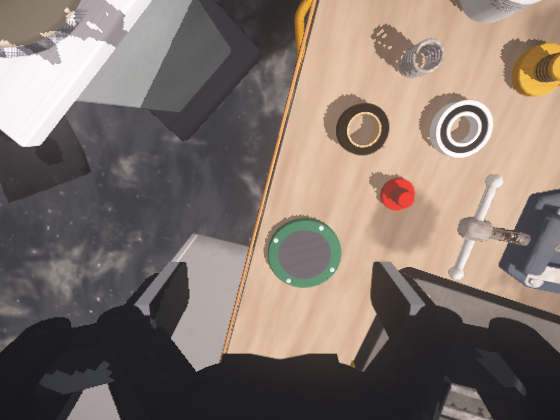

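>>> play_rows(commands=[{"grip":-1,"x":0.007,"y":0.024,"z":0,"rx":0,"ry":0,"rz":-0.0015},{"grip":-1,"x":0.014,"y":0.048,"z":0.006,"rx":0,"ry":0,"rz":0},{"grip":-1,"x":0.014,"y":0.048,"z":0.006,"rx":0,"ry":0,"rz":0},{"grip":-1,"x":0.014,"y":0.048,"z":0.006,"rx":0,"ry":0,"rz":0},{"grip":-1,"x":0.014,"y":0.048,"z":0.006,"rx":0,"ry":0,"rz":0},{"grip":-1,"x":0.014,"y":0.048,"z":0.006,"rx":0,"ry":0,"rz":0},{"grip":-1,"x":0.014,"y":0.048,"z":0.006,"rx":0,"ry":0,"rz":0},{"grip":-1,"x":0.014,"y":0.048,"z":0.006,"rx":0,"ry":0,"rz":0},{"grip":-1,"x":0.007,"y":0.026,"z":0.003,"rx":0,"ry":0,"rz":0},{"grip":-1,"x":0,"y":0,"z":0,"rx":0,"ry":0,"rz":0}])

```text
time_s: 5.35
position: [0.5859, 0.3799, 0.1988]
tool_rot: [[-0.707, 0.707, -0.001], [0.707, 0.707, -0.001], [0.001, -0.001, -1.0]]
ft_force: [-0.3, 0.7, -0.9]
grip_width: 0.0852
```

```bash
python3 plan.py .5867 .379 .022 135
python3 - <<'E'
from h import *
from m import measure
im=optics.get_image("wrist");cv2.imwrite("pics/w2.png",im["color"]);measure(cloud(im),["blue","sleeve","driverknob","driverdisc"])
E
```

```text
t 5.35 pos [0.5859 0.3799 0.1988] psi 135.0 tilt [-1.3e-03 -5.0e-04 -1.0e+00] F [-0.3  0.7 -0.9] w 0.0852
tool shift [-1.300e-03  1.000e-04  1.768e-01]
rz -0.0
blue 1207 mean [0.5    0.4625 0.0155] fit [0.501  0.4613 0.0275] zmed 0.0156
sleeve 1404 mean [0.5873 0.3791 0.0336] fit [0.5878 0.3787 0.0296] zmed 0.0338
driverdisc 1226 mean [0.5052 0.3165 0.0119] fit [0.5045 0.312  0.0258] zmed 0.0119
driverknob 608 mean [0.5049 0.3134 0.0354] fit [0.5048 0.3123 0.0131] zmed 0.0357
```

View pics/w2.png

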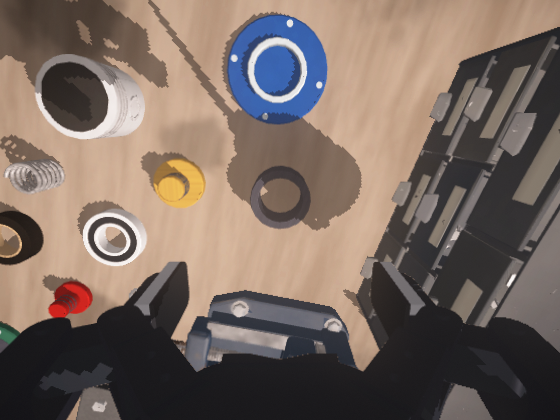

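Run:
```python
from h import *
for n in ("wrist",):
    W=cloud(optics.get_image(n))
    X=W.reshape(-1,3);X=X[~np.isnan(X[:,0])]
    X=np.vstack([X]+[np.load(k+"0.npz")["W"].reshape(-1,3) for k in("scene","side")]);X=X[~np.isnan(X[:,0])]
    c=np.array([.587,.379]);s=2**-.5
    xt=(X[:,:2]-c)@[-s,s];yt=(X[:,:2]-c)@[s,s]
    for a,b in((.01,.05),(.05,.1),(.1,.17),(.17,.2)):
        m=(X[:,2]>a)&(X[:,2]<b)&(yt>.035)&(yt<.3)&(abs(xt)<.12)
        print(a,b,[(round(q,2),round(float(yt[m&(abs(xt-q)<.02)].min(initial=9)),3)) for q in np.arange(-.1,.11,.04)])
```

```text
0.01 0.05 [(np.float64(-0.1), 0.087), (np.float64(-0.06), 0.092), (np.float64(-0.02), 0.116), (np.float64(0.02), 0.117), (np.float64(0.06), 0.141), (np.float64(0.1), 0.036)]
0.05 0.1 [(np.float64(-0.1), 0.089), (np.float64(-0.06), 0.091), (np.float64(-0.02), 0.115), (np.float64(0.02), 0.118), (np.float64(0.06), 0.143), (np.float64(0.1), 0.143)]
0.1 0.17 [(np.float64(-0.1), 0.089), (np.float64(-0.06), 0.094), (np.float64(-0.02), 0.114), (np.float64(0.02), 0.127), (np.float64(0.06), 0.135), (np.float64(0.1), 0.154)]
0.17 0.2 [(np.float64(-0.1), 0.093), (np.float64(-0.06), 0.104), (np.float64(-0.02), 0.041), (np.float64(0.02), 0.041), (np.float64(0.06), 0.143), (np.float64(0.1), 0.157)]
```

>>> play_rows(commands=[{"grip":-1,"x":-0.001,"y":0,"z":0.03,"rx":0,"ry":0,"rz":0},{"grip":-1,"x":0,"y":0,"z":0.04,"rx":0,"ry":0,"rz":0},{"grip":-1,"x":0,"y":0,"z":0.04,"rx":0,"ry":0,"rz":0},{"grip":-1,"x":0,"y":0,"z":0.035,"rx":0,"ry":0,"rz":0},{"grip":-1,"x":0,"y":0,"z":0.02,"rx":0,"ry":0,"rz":0},{"grip":-1,"x":0,"y":0,"z":0.012,"rx":0,"ry":0,"rz":0},{"grip":-1,"x":0,"y":0,"z":0,"rx":0,"ry":0,"rz":0},{"grip":-1,"x":0,"y":0,"z":0,"rx":0,"ry":0,"rz":0}], squeeze=40)

```text
time_s: 6.45
position: [0.5871, 0.378, 0.0246]
tool_rot: [[-0.708, 0.706, 0.002], [0.706, 0.708, 0.001], [-0.001, 0.002, -1.0]]
ft_force: [0.6, -0.1, 0.7]
grip_width: 0.0858
```

```bash
python3 plan.py .5873 .379 .021 135
python3 - <<'E'
from h import *
im=optics.get_image("wrist");cv2.imwrite("pics/w3.png",im["color"])
E
```

```text
t 6.45 pos [0.5871 0.378  0.0246] psi 135.06 tilt [ 1.8e-03  8.0e-04 -1.0e+00] F [ 0.6 -0.1  0.7] w 0.0858
tool shift [0.0005 0.0008 0.0036]
rz 0.0011
```

View pics/w3.png

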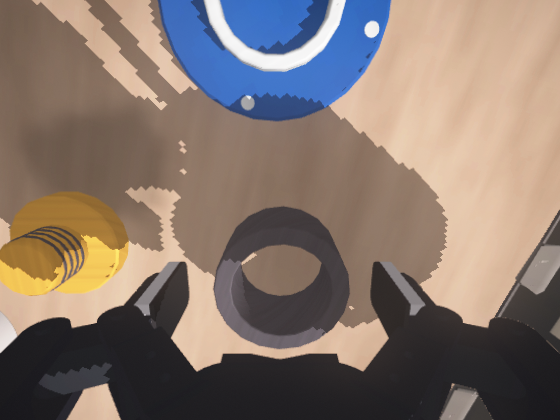

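>>> play_rows(commands=[{"grip":-1,"x":0.0005,"y":0,"z":0.003,"rx":0,"ry":0,"rz":0},{"grip":1,"x":0,"y":0,"z":0,"rx":0,"ry":0,"rz":0},{"grip":1,"x":0,"y":0,"z":0,"rx":0,"ry":0,"rz":0},{"grip":1,"x":0,"y":0,"z":0,"rx":0,"ry":0,"rz":0},{"grip":1,"x":0,"y":0,"z":0,"rx":0,"ry":0,"rz":0},{"grip":1,"x":0,"y":0,"z":0,"rx":0,"ry":0,"rz":0}], squeeze=40)

```text
time_s: 7.25
position: [0.5864, 0.3785, 0.0209]
tool_rot: [[-0.708, 0.706, 0.001], [0.706, 0.708, 0.0], [-0.0, 0.001, -1.0]]
ft_force: [-1.8, 0.0, 5.4]
grip_width: 0.0584
```

```bash
python3 plan.py .480 -.016 .12 135
python3 - <<'E'
from h import *
from m import measure
im=optics.get_image("wrist");cv2.imwrite("pics/w4.png",im["color"]);measure(cloud(im),["sleeve"])
E
```

```text
t 7.25 pos [0.5864 0.3785 0.0209] psi 135.1 tilt [ 8.e-04  4.e-04 -1.e+00] F [-1.8  0.   5.4] w 0.0584
tool shift [-0.2032 -0.3545 -0.0993]
rz 0.0017
sleeve 8367 mean [0.5842 0.3785 0.0335] fit [0.5868 0.3782 0.0302] zmed 0.0337
```

View pics/w4.png

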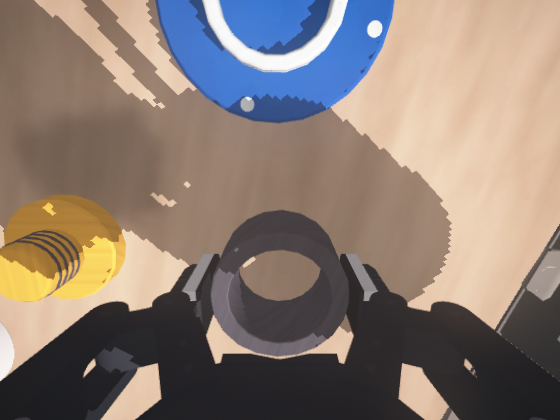

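>>> play_rows(commands=[{"grip":1,"x":0,"y":0,"z":-0.015,"rx":0,"ry":0,"rz":0},{"grip":1,"x":0,"y":0,"z":-0.04,"rx":0,"ry":0,"rz":0},{"grip":1,"x":-0.01,"y":-0.018,"z":-0.035,"rx":0,"ry":0,"rz":0},{"grip":1,"x":-0.0225,"y":-0.039,"z":-0.01,"rx":0,"ry":0,"rz":0},{"grip":1,"x":-0.0225,"y":-0.039,"z":0,"rx":0,"ry":0,"rz":0},{"grip":1,"x":-0.0225,"y":-0.039,"z":0,"rx":0,"ry":0,"rz":0},{"grip":1,"x":-0.0225,"y":-0.039,"z":0,"rx":0,"ry":0,"rz":0},{"grip":1,"x":-0.0225,"y":-0.039,"z":0,"rx":0,"ry":0,"rz":0},{"grip":1,"x":-0.0225,"y":-0.039,"z":0,"rx":0,"ry":0,"rz":0},{"grip":1,"x":-0.0225,"y":-0.039,"z":0,"rx":0,"ry":0,"rz":0.0017},{"grip":1,"x":-0.0225,"y":-0.039,"z":0,"rx":0,"ry":0,"rz":0},{"grip":1,"x":-0.0135,"y":-0.0245,"z":0,"rx":0,"ry":0,"rz":0}])

```text
time_s: 8.8
position: [0.4794, -0.018, 0.1208]
tool_rot: [[-0.706, 0.708, 0.0], [0.708, 0.706, -0.0], [-0.0, -0.0, -1.0]]
ft_force: [0.2, 0.2, -2.1]
grip_width: 0.0583
```

```bash
python3 plan.py .480 -.016 .0295 135
python3 - <<'E'
from h import *
from m import measure
im=optics.get_image("wrist");cv2.imwrite("pics/w5.png",im["color"]);measure(cloud(im),["green","sl"],O={"green":((.480,-.016),.004,.013,.048),"sl":((.48,-.016),.12,.14,.03)})
E
```

```text
t 8.8 pos [ 0.4794 -0.018   0.1208] psi 134.91 tilt [ 1.e-04 -2.e-04 -1.e+00] F [ 0.2  0.2 -2.1] w 0.0583
tool shift [0.001  0.0019 0.0913]
rz -0.0015
green 6863 mean [ 0.4726 -0.0078  0.008 ] fit [ 0.4811 -0.0169  0.0478] zmed 0.0081
sl 10788 mean [ 0.4788 -0.0166  0.1315] fit [ 0.4789 -0.019   0.0305] zmed 0.1333
```

View pics/w5.png

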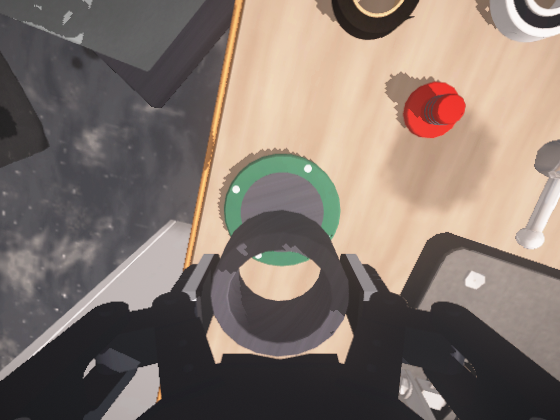

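>>> play_rows(commands=[{"grip":1,"x":0.0005,"y":0.002,"z":0.025,"rx":0,"ry":0,"rz":-0.0015},{"grip":1,"x":0,"y":0,"z":0.03,"rx":0,"ry":0,"rz":0},{"grip":1,"x":0,"y":0,"z":0.02,"rx":0,"ry":0,"rz":0},{"grip":1,"x":0,"y":0,"z":0.01,"rx":0,"ry":0,"rz":0},{"grip":1,"x":0,"y":0,"z":0.004,"rx":0,"ry":0,"rz":0},{"grip":1,"x":0,"y":0,"z":0,"rx":0,"ry":0,"rz":0},{"grip":1,"x":0,"y":0,"z":0,"rx":0,"ry":0,"rz":0}])

```text
time_s: 9.72
position: [0.4814, -0.0146, 0.0319]
tool_rot: [[-0.708, 0.706, 0.001], [0.706, 0.708, -0.0], [-0.001, 0.001, -1.0]]
ft_force: [-0.6, 0.7, -3.1]
grip_width: 0.0583
```

```bash
python3 plan.py .4805 -.0165 .029 135
python3 - <<'E'
from h import *
from m import measure
O={"green":((.480,-.016),.004,.013,.048),"sl":((.48,-.016),.038,.056,.03)}
for n in("wrist","scene","side"):
    im=optics.get_image(n);cv2.imwrite(f"pics/p1{n}.png",im["color"]);print(n);measure(cloud(im),O=O)
E
```

```text
t 9.72 pos [ 0.4814 -0.0146  0.0319] psi 135.08 tilt [ 1.2e-03 -3.0e-04 -1.0e+00] F [-0.6  0.7 -3.1] w 0.0583
tool shift [-0.0007 -0.0019  0.0029]
rz 0.0014
wrist
green 10835 mean [ 0.4685 -0.005   0.0081] fit [ 0.4714 -0.0097  0.0382] zmed 0.008
sl 9503 mean [ 0.4795 -0.0137  0.0448] fit [ 0.4815 -0.0145  0.0306] zmed 0.0447
scene
green 265 mean [0.4802 0.0175 0.008 ] fit [ 0.481  -0.0057  0.0411] zmed 0.008
sl 153 mean [0.4913 0.0064 0.0444] fit [ 0.4853 -0.0014  0.0263] zmed 0.0443
side
green 984 mean [ 0.474  -0.034   0.0075] fit [ 0.4795 -0.0176  0.0473] zmed 0.0074
sl 378 mean [ 0.4856 -0.0264  0.0446] fit [ 0.4727 -0.0154  0.0366] zmed 0.0441
```

>>> play_rows(commands=[{"grip":1,"x":-0.0005,"y":-0.0015,"z":0.0015,"rx":0,"ry":0,"rz":0},{"grip":1,"x":0,"y":0,"z":0.001,"rx":0,"ry":0,"rz":0},{"grip":1,"x":0,"y":0,"z":0,"rx":0,"ry":0,"rz":0},{"grip":1,"x":0,"y":0,"z":0,"rx":0,"ry":0,"rz":0}])

```text
time_s: 10.38
position: [0.4803, -0.0161, 0.0289]
tool_rot: [[-0.708, 0.706, -0.0], [0.706, 0.708, -0.0], [-0.0, -0.0, -1.0]]
ft_force: [-1.9, -1.2, 1.7]
grip_width: 0.0582
```

```bash
python3 plan.py .4805 -.0165 .029 135
python3 - <<'E'
from h import *
from m import measure
O={"sl":((.48,-.016),.038,.056,.03)}
for n in("wrist",):
    im=optics.get_image(n);print(n);measure(cloud(im),O=O)
E
```

```text
t 10.38 pos [ 0.4803 -0.0161  0.0289] psi 135.08 tilt [-1.e-04 -2.e-04 -1.e+00] F [-1.9 -1.2  1.7] w 0.0582
tool shift [-0.0005 -0.0001 -0.0001]
rz 0.0014
wrist
sl 8959 mean [ 0.4786 -0.0144  0.0429] fit [ 0.4805 -0.0165  0.0303] zmed 0.0419
```

>>> play_rows(commands=[{"grip":0.3,"x":0,"y":0,"z":0,"rx":0,"ry":0,"rz":0},{"grip":-1,"x":0,"y":0,"z":0,"rx":0,"ry":0,"rz":0},{"grip":-1,"x":0,"y":0,"z":0,"rx":0,"ry":0,"rz":0},{"grip":-1,"x":0,"y":0,"z":0,"rx":0,"ry":0,"rz":0},{"grip":-1,"x":0,"y":0,"z":-0.02,"rx":0,"ry":0,"rz":0},{"grip":-1,"x":0,"y":0,"z":-0.04,"rx":0,"ry":0,"rz":0},{"grip":-1,"x":0,"y":0,"z":-0.05,"rx":0,"ry":0,"rz":0},{"grip":-1,"x":0,"y":0,"z":-0.03,"rx":0,"ry":0,"rz":0},{"grip":-1,"x":0,"y":0,"z":0,"rx":0,"ry":0,"rz":0}])

```text
time_s: 11.55
position: [0.4811, -0.0161, 0.1707]
tool_rot: [[-0.708, 0.706, 0.005], [0.706, 0.708, -0.001], [-0.004, 0.002, -1.0]]
ft_force: [0.0, -0.5, -0.7]
grip_width: 0.0855
```

```bash
python3 plan.py .493 .2165 .12 135
python3 - <<'E'
from h import *
from m import measure
O={"green":((.480,-.016),.004,.013,.048),"sl":((.48,-.016),.035,.050,.03)}
for n in("wrist","scene","side"):
    im=optics.get_image(n);cv2.imwrite(f"pics/p2{n}.png",im["color"]);print(n);measure(cloud(im),O=O)
E
```

```text
t 11.55 pos [ 0.4811 -0.0161  0.1707] psi 135.09 tilt [ 0.0045 -0.0012 -1.    ] F [ 0.  -0.5 -0.7] w 0.0855
tool shift [0.156  0.173  0.0505]
rz 0.0015
wrist
green 4907 mean [ 0.4762 -0.0122  0.0081] fit [ 0.4811 -0.0169  0.0477] zmed 0.0081
sl 1815 mean [ 0.4806 -0.016   0.0415] fit [ 0.481  -0.0165  0.0296] zmed 0.0418
scene
green 589 mean [ 0.4722 -0.0013  0.0083] fit [ 0.4814 -0.0133  0.0485] zmed 0.0083
sl 318 mean [ 0.4799 -0.0133  0.0409] fit [ 0.4812 -0.0141  0.0302] zmed 0.0411
side
green 1033 mean [ 0.4742 -0.0313  0.0077] fit [ 0.4795 -0.0174  0.0475] zmed 0.0076
sl 489 mean [ 0.4787 -0.0191  0.0403] fit [ 0.4797 -0.0167  0.03  ] zmed 0.041
```

View pics/p2wrist.png

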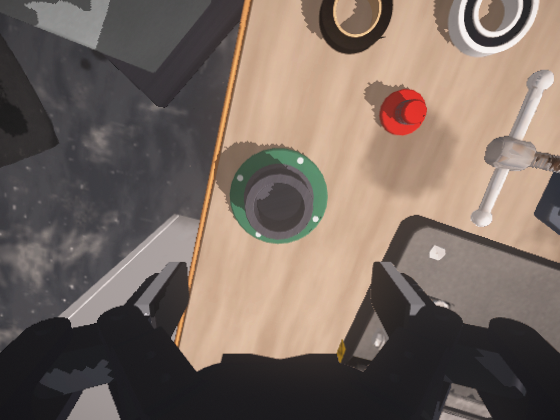

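>>> play_rows(commands=[{"grip":-1,"x":0.013,"y":0.0145,"z":0,"rx":0,"ry":0,"rz":0},{"grip":-1,"x":0.026,"y":0.029,"z":0,"rx":0,"ry":0,"rz":0},{"grip":-1,"x":0.026,"y":0.029,"z":0,"rx":0,"ry":0,"rz":0},{"grip":-1,"x":0.026,"y":0.029,"z":0.01,"rx":0,"ry":0,"rz":0},{"grip":-1,"x":0.026,"y":0.029,"z":0.02,"rx":0,"ry":0,"rz":0},{"grip":-1,"x":0.026,"y":0.029,"z":0.02,"rx":0,"ry":0,"rz":0.0015},{"grip":-1,"x":0.013,"y":0.0135,"z":0.02,"rx":0,"ry":0,"rz":0},{"grip":-1,"x":0,"y":0,"z":0.02,"rx":0,"ry":0,"rz":0},{"grip":-1,"x":0,"y":0,"z":0,"rx":0,"ry":0,"rz":0},{"grip":-1,"x":0,"y":0,"z":0,"rx":0,"ry":0,"rz":0}])

```text
time_s: 12.95
position: [0.4921, 0.2165, 0.0789]
tool_rot: [[-0.707, 0.707, -0.0], [0.707, 0.707, -0.0], [0.0, -0.0, -1.0]]
ft_force: [0.6, -0.6, -1.1]
grip_width: 0.0854
```

```bash
python3 - <<'E'
from h import *
from m import measure
im=optics.get_image("wrist");cv2.imwrite("pics/w6.png",im["color"]);measure(cloud(im),["bearing"])
E
python3 plan.py .493 .2165 .0155 135
```

```text
bearing 5093 mean [0.4928 0.2172 0.0151] fit [0.4937 0.2163 0.0309] zmed 0.0152
t 13.0 pos [0.4923 0.2165 0.0792] psi 134.97 tilt [ 6.e-04  1.e-04 -1.e+00] F [ 0.1 -0.5  0. ] w 0.0855
tool shift [-0.0004  0.0004  0.0637]
rz -0.0005
```

View pics/w6.png

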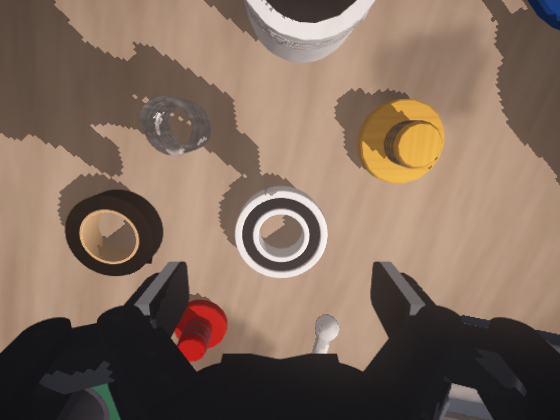

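>>> play_rows(commands=[{"grip":-1,"x":-0.0005,"y":0.0005,"z":0.025,"rx":0,"ry":0,"rz":0},{"grip":-1,"x":0,"y":0,"z":0.025,"rx":0,"ry":0,"rz":0},{"grip":-1,"x":0,"y":0,"z":0.01,"rx":0,"ry":0,"rz":0},{"grip":-1,"x":0,"y":0,"z":0.003,"rx":0,"ry":0,"rz":0},{"grip":-1,"x":0,"y":0,"z":0,"rx":0,"ry":0,"rz":0},{"grip":-1,"x":0,"y":0,"z":0,"rx":0,"ry":0,"rz":0}])

```text
time_s: 13.75
position: [0.4931, 0.2168, 0.0166]
tool_rot: [[-0.707, 0.707, 0.001], [0.707, 0.707, 0.0], [-0.001, 0.001, -1.0]]
ft_force: [-0.0, -0.2, 0.1]
grip_width: 0.0853
```

```bash
python3 plan.py .4935 .2165 .0155 135
```

```text
t 13.75 pos [0.4931 0.2168 0.0166] psi 134.99 tilt [ 1.3e-03  3.0e-04 -1.0e+00] F [-0.  -0.2  0.1] w 0.0853
tool shift [-0.0005  0.0001  0.0011]
rz -0.0001
```

>>> play_rows(commands=[{"grip":-0.2,"x":-0.0005,"y":0,"z":0.001,"rx":0,"ry":0,"rz":0},{"grip":1,"x":0,"y":0,"z":0,"rx":0,"ry":0,"rz":0},{"grip":1,"x":0,"y":0,"z":0,"rx":0,"ry":0,"rz":0},{"grip":1,"x":0,"y":0,"z":0,"rx":0,"ry":0,"rz":0},{"grip":1,"x":0,"y":0,"z":0,"rx":0,"ry":0,"rz":0}], squeeze=45)

```text
time_s: 14.38
position: [0.4934, 0.2164, 0.0156]
tool_rot: [[-0.707, 0.707, 0.001], [0.707, 0.707, 0.0], [-0.001, 0.001, -1.0]]
ft_force: [-1.7, 0.1, 6.7]
grip_width: 0.0584
```

```bash
python3 - <<'E'
from h import *
from m import measure
im=optics.get_image("wrist");cv2.imwrite("pics/w7.png",im["color"]);measure(cloud(im),["bearing"])
im=optics.get_image("side");cv2.imwrite("pics/s7.png",cv2.resize(im["color"][140:300,150:400],None,fx=3,fy=3))
E
python3 plan.py .4805 -.0165 .12 135
```

```text
bearing 10547 mean [0.4918 0.2176 0.0152] fit [0.4936 0.2165 0.0312] zmed 0.0152
t 14.47 pos [0.4933 0.2164 0.0156] psi 135.0 tilt [ 1.e-03  1.e-04 -1.e+00] F [-1.   0.3  7.3] w 0.0584
tool shift [-0.1557 -0.1737 -0.1045]
rz 0.0
```

View pics/w7.png

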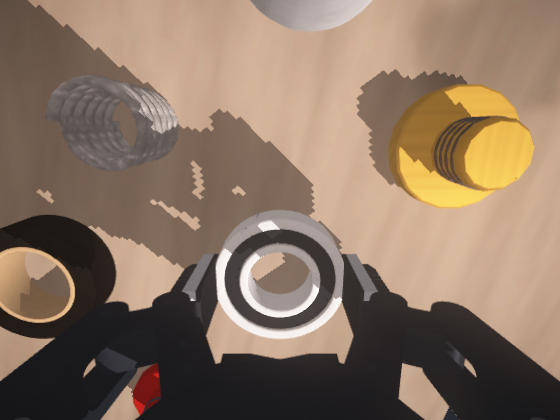

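View pics/s7.png

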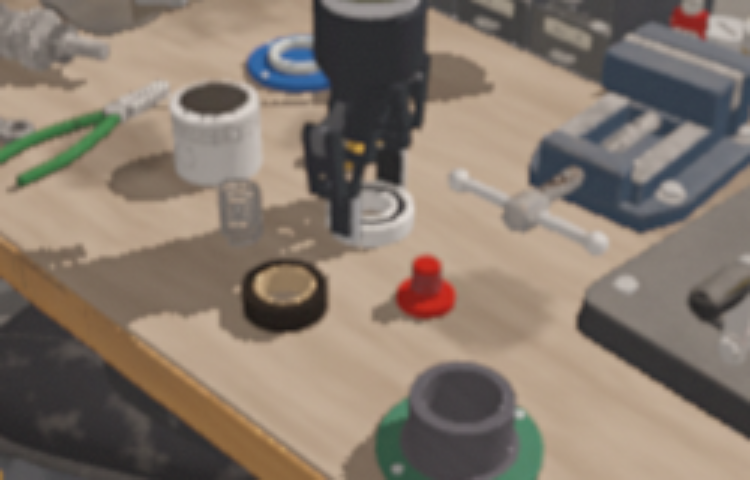

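>>> play_rows(commands=[{"grip":1,"x":0,"y":0,"z":-0.01,"rx":0,"ry":0,"rz":0},{"grip":1,"x":0,"y":0,"z":-0.03,"rx":0,"ry":0,"rz":0},{"grip":1,"x":0,"y":0,"z":-0.04,"rx":0,"ry":0,"rz":0},{"grip":1,"x":-0.013,"y":-0.0145,"z":-0.025,"rx":0,"ry":0,"rz":0},{"grip":1,"x":-0.026,"y":-0.029,"z":0,"rx":0,"ry":0,"rz":0},{"grip":1,"x":-0.026,"y":-0.029,"z":0,"rx":0,"ry":0,"rz":0},{"grip":1,"x":-0.026,"y":-0.029,"z":0,"rx":0,"ry":0,"rz":0},{"grip":1,"x":-0.026,"y":-0.029,"z":0,"rx":0,"ry":0,"rz":0},{"grip":1,"x":-0.026,"y":-0.029,"z":0,"rx":0,"ry":0,"rz":0},{"grip":1,"x":-0.0125,"y":-0.014,"z":0,"rx":0,"ry":0,"rz":0},{"grip":1,"x":0,"y":0,"z":0,"rx":0,"ry":0,"rz":0}])

```text
time_s: 15.85
position: [0.4803, -0.0173, 0.1201]
tool_rot: [[-0.705, 0.709, 0.0], [0.709, 0.705, -0.0], [-0.0, 0.0, -1.0]]
ft_force: [-0.1, 0.9, -1.8]
grip_width: 0.0583
```

```bash
python3 - <<'E'
from h import *
from m import measure
im=optics.get_image("wrist");cv2.imwrite("pics/w8.png",im["color"]);measure(cloud(im),O={"b":((.4805,-.0165),.112,.13,.031),"sl":((.4805,-.0165),.035,.05,.03)})
E
python3 plan.py .4805 -.0165 .0575 135
```

```text
b 11556 mean [ 0.4788 -0.0156  0.1197] fit [ 0.4803 -0.0174  0.0312] zmed 0.1197
sl 1605 mean [ 0.4746 -0.0099  0.0415] fit [ 0.4808 -0.0164  0.0296] zmed 0.0418
t 15.9 pos [ 0.4802 -0.0164  0.12  ] psi 134.93 tilt [-1.e-04  2.e-04 -1.e+00] F [-0.2  0.3 -2.3] w 0.0587
tool shift [-0.0003  0.0001  0.0625]
rz -0.0013
```

View pics/w8.png

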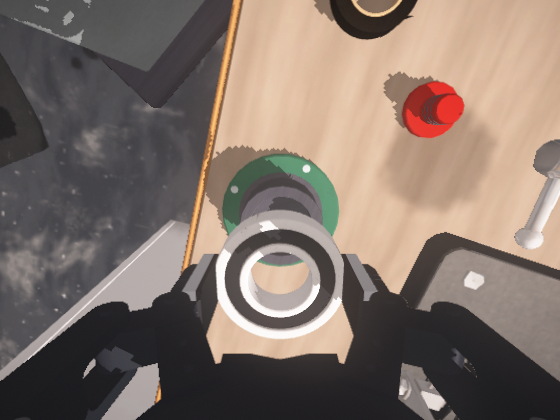

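>>> play_rows(commands=[{"grip":1,"x":0,"y":0,"z":0.02,"rx":0,"ry":0,"rz":-0.0013},{"grip":1,"x":0,"y":0,"z":0.02,"rx":0,"ry":0,"rz":0},{"grip":1,"x":0,"y":0,"z":0.012,"rx":0,"ry":0,"rz":0},{"grip":1,"x":0,"y":0,"z":0.006,"rx":0,"ry":0,"rz":0},{"grip":1,"x":0,"y":0,"z":0.002,"rx":0,"ry":0,"rz":0},{"grip":1,"x":0,"y":0,"z":0,"rx":0,"ry":0,"rz":0},{"grip":1,"x":0,"y":0,"z":0,"rx":0,"ry":0,"rz":0}])

```text
time_s: 16.77
position: [0.4806, -0.0164, 0.0602]
tool_rot: [[-0.708, 0.706, 0.001], [0.706, 0.708, -0.0], [-0.001, 0.0, -1.0]]
ft_force: [-0.6, 0.2, -2.0]
grip_width: 0.0587
```

```bash
python3 - <<'E'
from h import *
from m import measure
im=optics.get_image("wrist");measure(cloud(im),O={"b":((.4805,-.0165),.05,.068,.031)})
E
python3 plan.py .4805 -.0165 .0575 135
```

```text
b 11647 mean [ 0.479  -0.0147  0.0595] fit [ 0.4806 -0.0165  0.0313] zmed 0.0597
t 16.82 pos [ 0.4805 -0.0164  0.0602] psi 135.07 tilt [ 7.e-04 -2.e-04 -1.e+00] F [-0.  -0.3 -1.8] w 0.0581
tool shift [-0.0001 -0.0001  0.0027]
rz 0.0012
```

>>> play_rows(commands=[{"grip":1,"x":0,"y":0,"z":0.002,"rx":0,"ry":0,"rz":0},{"grip":1,"x":0,"y":0,"z":0.001,"rx":0,"ry":0,"rz":0},{"grip":1,"x":0,"y":0,"z":0,"rx":0,"ry":0,"rz":0},{"grip":1,"x":0,"y":0,"z":0,"rx":0,"ry":0,"rz":0}])

```text
time_s: 17.32
position: [0.4805, -0.0164, 0.0576]
tool_rot: [[-0.708, 0.706, 0.001], [0.706, 0.708, -0.0], [-0.001, 0.0, -1.0]]
ft_force: [-2.7, 0.1, 8.3]
grip_width: 0.0588
```

```bash
python3 plan.py .4805 -.0165 .0575 135
```

```text
t 17.32 pos [ 0.4805 -0.0164  0.0576] psi 135.07 tilt [ 8.e-04 -4.e-04 -1.e+00] F [-2.7  0.1  8.3] w 0.0588
tool shift [-0.0001 -0.0001  0.0001]
rz 0.0013
```

>>> play_rows(commands=[{"grip":0.3,"x":0,"y":0,"z":0,"rx":0,"ry":0,"rz":0},{"grip":-1,"x":0,"y":0,"z":0,"rx":0,"ry":0,"rz":0},{"grip":-1,"x":0,"y":0,"z":0,"rx":0,"ry":0,"rz":0},{"grip":-1,"x":0,"y":0,"z":0,"rx":0,"ry":0,"rz":0},{"grip":-1,"x":0,"y":0,"z":-0.015,"rx":0,"ry":0,"rz":0},{"grip":-1,"x":0,"y":0,"z":-0.04,"rx":0,"ry":0,"rz":0},{"grip":-1,"x":0,"y":0,"z":-0.04,"rx":0,"ry":0,"rz":0},{"grip":-1,"x":0,"y":0,"z":-0.02,"rx":0,"ry":0,"rz":0},{"grip":-1,"x":0,"y":0,"z":0,"rx":0,"ry":0,"rz":0}])

```text
time_s: 18.45
position: [0.4808, -0.0164, 0.1728]
tool_rot: [[-0.708, 0.706, 0.003], [0.706, 0.708, -0.001], [-0.003, 0.001, -1.0]]
ft_force: [-0.1, 0.3, -0.6]
grip_width: 0.0848
```

```bash
python3 - <<'E'
from h import *
from m import measure
for n in("wrist","scene","side"):
    im=optics.get_image(n);print(n);measure(cloud(im),O={"sl":((.4805,-.0165),.034,.046,.03),"b":((.4805,-.0165),.052,.066,.031)})
E
python3 plan.py .504 .312 .1 135
```

```text
wrist
sl 71 mean [ 0.4778 -0.013   0.0436] fit [ 0.4757 -0.0089  0.023 ] zmed 0.0441
b 3374 mean [ 0.4802 -0.0158  0.0571] fit [ 0.4809 -0.0165  0.0308] zmed 0.0572
scene
sl 121 mean [ 0.4697 -0.0025  0.0403] fit [ 0.4779 -0.0115  0.0274] zmed 0.0397
b 455 mean [ 0.4803 -0.0136  0.057 ] fit [ 0.4808 -0.0144  0.0315] zmed 0.0571
side
sl 215 mean [ 0.4737 -0.0315  0.04  ] fit [ 0.4778 -0.0202  0.0277] zmed 0.0398
b 710 mean [ 0.4792 -0.0185  0.0564] fit [ 0.4797 -0.0166  0.031 ] zmed 0.0566
t 18.6 pos [ 0.4799 -0.0162  0.1707] psi 135.07 tilt [-2.e-03  6.e-04 -1.e+00] F [ 0.4 -0.4 -0.1] w 0.0856
tool shift [0.2146 0.2495 0.0708]
rz 0.0012
```

>>> play_rows(commands=[{"grip":-1,"x":0.0135,"y":0.0155,"z":0,"rx":0,"ry":0,"rz":0.0012},{"grip":-1,"x":0.027,"y":0.031,"z":0,"rx":0,"ry":0,"rz":0},{"grip":-1,"x":0.027,"y":0.031,"z":0,"rx":0,"ry":0,"rz":0},{"grip":-1,"x":0.027,"y":0.031,"z":0.01,"rx":0,"ry":0,"rz":0},{"grip":-1,"x":0.027,"y":0.031,"z":0.01,"rx":0,"ry":0,"rz":0},{"grip":-1,"x":0.027,"y":0.031,"z":0.01,"rx":0,"ry":0,"rz":0},{"grip":-1,"x":0.027,"y":0.031,"z":0.015,"rx":0,"ry":0,"rz":0},{"grip":-1,"x":0.027,"y":0.031,"z":0.015,"rx":0,"ry":0,"rz":0},{"grip":-1,"x":0.0125,"y":0.0165,"z":0.01,"rx":0,"ry":0,"rz":0},{"grip":-1,"x":0,"y":0,"z":0,"rx":0,"ry":0,"rz":0},{"grip":-1,"x":0,"y":0,"z":0,"rx":0,"ry":0,"rz":0}])

```text
time_s: 19.98
position: [0.5046, 0.3108, 0.102]
tool_rot: [[-0.707, 0.708, -0.0], [0.708, 0.707, -0.0], [-0.0, -0.0, -1.0]]
ft_force: [0.9, 1.3, -0.4]
grip_width: 0.0858
```

```bash
python3 - <<'E'
from h import *
from m import measure
im=optics.get_image("wrist");cv2.imwrite("pics/w9.png",im["color"]);measure(cloud(im),["driverdisc","driverknob"])
E
python3 plan.py .504 .312 .029 135
```

```text
driverdisc 2273 mean [0.5011 0.3152 0.0119] fit [0.5044 0.3119 0.0257] zmed 0.0119
driverknob 1133 mean [0.5034 0.3129 0.0354] fit [0.5042 0.312  0.013 ] zmed 0.0357
t 20.02 pos [0.5047 0.3107 0.1022] psi 134.93 tilt [ 3.e-04 -2.e-04 -1.e+00] F [ 0.3 -0.5 -0.3] w 0.0854
tool shift [0.0014 0.0005 0.0732]
rz -0.0012
```

View pics/w9.png

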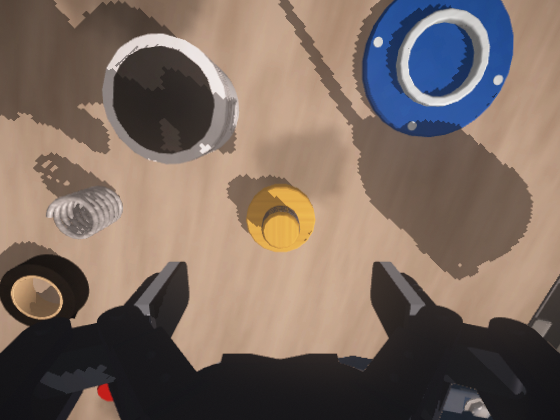

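>>> play_rows(commands=[{"grip":-1,"x":0.001,"y":0.0005,"z":0.03,"rx":0,"ry":0,"rz":-0.0012},{"grip":-1,"x":0,"y":0,"z":0.025,"rx":0,"ry":0,"rz":0},{"grip":-0.2,"x":0,"y":0,"z":0.012,"rx":0,"ry":0,"rz":0},{"grip":-0.2,"x":0,"y":0,"z":0.004,"rx":0,"ry":0,"rz":0},{"grip":-0.2,"x":0,"y":0,"z":0,"rx":0,"ry":0,"rz":0},{"grip":-0.2,"x":0,"y":0,"z":0,"rx":0,"ry":0,"rz":0}])

```text
time_s: 20.78
position: [0.5044, 0.313, 0.0317]
tool_rot: [[-0.708, 0.706, 0.001], [0.706, 0.708, 0.001], [-0.001, 0.001, -1.0]]
ft_force: [-0.1, -0.5, -0.6]
grip_width: 0.0514
```

```bash
python3 plan.py .5042 .312 .03 135
```

```text
t 20.77 pos [0.5044 0.313  0.0317] psi 135.07 tilt [ 1.4e-03  5.0e-04 -1.0e+00] F [-0.1 -0.5 -0.6] w 0.0514
tool shift [-0.0005 -0.0008  0.0017]
rz 0.0011
```

>>> play_rows(commands=[{"grip":-0.2,"x":-0.0005,"y":-0.001,"z":0.0015,"rx":0,"ry":0,"rz":0},{"grip":1,"x":0,"y":0,"z":0,"rx":0,"ry":0,"rz":0},{"grip":1,"x":0,"y":0,"z":0,"rx":0,"ry":0,"rz":0},{"grip":1,"x":0,"y":0,"z":0,"rx":0,"ry":0,"rz":0},{"grip":1,"x":0,"y":0,"z":0,"rx":0,"ry":0,"rz":0}], squeeze=45)

```text
time_s: 21.4
position: [0.5037, 0.3118, 0.0297]
tool_rot: [[-0.708, 0.706, 0.0], [0.706, 0.708, 0.0], [-0.0, 0.0, -1.0]]
ft_force: [-1.5, -0.4, 6.0]
grip_width: 0.0243
```

```bash
python3 - <<'E'
from h import *
from m import measure
im=optics.get_image("wrist");cv2.imwrite("pics/w10.png",im["color"]);measure(cloud(im),["driverknob","driverdisc"])
E
python3 plan.py .4805 -.0165 .14 135
```

```text
driverdisc 2522 mean [0.4931 0.3225 0.0118] fit [0.5038 0.3118 0.0257] zmed 0.0119
driverknob 3043 mean [0.5004 0.3125 0.0356] fit [0.4972 0.3118 0.0195] zmed 0.0358
t 21.45 pos [0.5037 0.3118 0.0297] psi 135.07 tilt [ 4.e-04  1.e-04 -1.e+00] F [-1.1 -0.7  5.8] w 0.0242
tool shift [-0.2154 -0.2488 -0.1104]
rz 0.0013
```

View pics/w10.png

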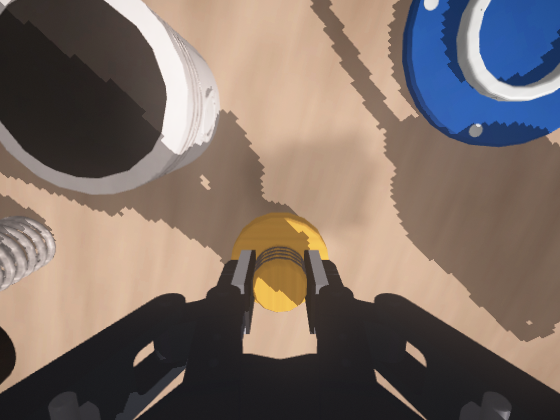

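>>> play_rows(commands=[{"grip":1,"x":0,"y":0,"z":-0.015,"rx":0,"ry":0,"rz":0},{"grip":1,"x":0,"y":0,"z":-0.035,"rx":0,"ry":0,"rz":0},{"grip":1,"x":-0.0135,"y":-0.0155,"z":-0.04,"rx":0,"ry":0,"rz":0},{"grip":1,"x":-0.027,"y":-0.031,"z":-0.02,"rx":0,"ry":0,"rz":0},{"grip":1,"x":-0.027,"y":-0.031,"z":0,"rx":0,"ry":0,"rz":0},{"grip":1,"x":-0.027,"y":-0.031,"z":0,"rx":0,"ry":0,"rz":0},{"grip":1,"x":-0.027,"y":-0.031,"z":0,"rx":0,"ry":0,"rz":0},{"grip":1,"x":-0.027,"y":-0.031,"z":0,"rx":0,"ry":0,"rz":0},{"grip":1,"x":-0.027,"y":-0.031,"z":0,"rx":0,"ry":0,"rz":0},{"grip":1,"x":-0.027,"y":-0.031,"z":0,"rx":0,"ry":0,"rz":0},{"grip":1,"x":-0.013,"y":-0.0165,"z":0,"rx":0,"ry":0,"rz":0},{"grip":1,"x":0,"y":0,"z":0,"rx":0,"ry":0,"rz":0}])

```text
time_s: 22.95
position: [0.4804, -0.0177, 0.1398]
tool_rot: [[-0.706, 0.708, 0.0], [0.708, 0.706, -0.0], [-0.0, 0.0, -1.0]]
ft_force: [-0.8, 0.9, -2.4]
grip_width: 0.0239
```

```bash
python3 - <<'E'
from h import *
from m import measure
im=optics.get_image("wrist");cv2.imwrite("pics/w11.png",im["color"]);measure(cloud(im),O={"dd":((.4805,-.0165),.117,.126,.026),"b":((.4805,-.0165),.052,.066,.031)})
E
python3 plan.py .4805 -.0165 .0877 135
```

```text
dd 2562 mean [ 0.4697 -0.007   0.1218] fit [ 0.4803 -0.0177  0.0255] zmed 0.1219
b 2286 mean [ 0.4703 -0.0051  0.0572] fit [ 0.4808 -0.0164  0.0308] zmed 0.0572
t 23.0 pos [ 0.4804 -0.0168  0.1397] psi 135.0 tilt [ 3.e-04  2.e-04 -1.e+00] F [ 0.4 -0.2 -2.8] w 0.0245
tool shift [0.0001 0.0003 0.052 ]
rz -0.0
```

View pics/w11.png

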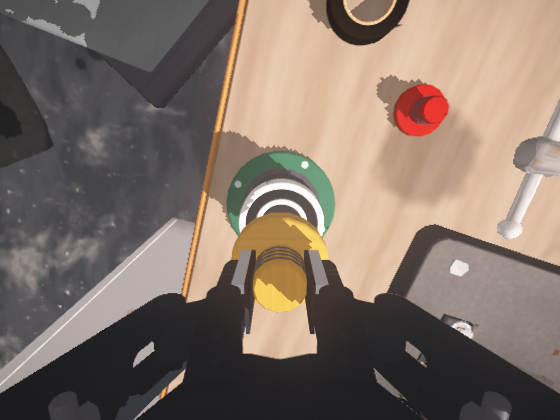

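>>> play_rows(commands=[{"grip":1,"x":0,"y":0.0005,"z":0.02,"rx":0,"ry":0,"rz":0},{"grip":1,"x":0,"y":0,"z":0.018,"rx":0,"ry":0,"rz":0},{"grip":1,"x":0,"y":0,"z":0.009,"rx":0,"ry":0,"rz":0},{"grip":1,"x":0,"y":0,"z":0.003,"rx":0,"ry":0,"rz":0},{"grip":1,"x":0,"y":0,"z":0,"rx":0,"ry":0,"rz":0},{"grip":1,"x":0,"y":0,"z":0,"rx":0,"ry":0,"rz":0}])

```text
time_s: 23.75
position: [0.481, -0.0163, 0.0898]
tool_rot: [[-0.708, 0.706, 0.001], [0.706, 0.708, -0.0], [-0.001, 0.0, -1.0]]
ft_force: [-0.2, 0.0, -2.1]
grip_width: 0.0245
```

```bash
python3 - <<'E'
from h import *
from m import measure
im=optics.get_image("wrist");measure(cloud(im),O={"dd":((.4805,-.0165),.066,.076,.026)})
E
python3 plan.py .4805 -.0165 .0877 135
```

```text
dd 2604 mean [ 0.4702 -0.0055  0.0718] fit [ 0.4811 -0.0163  0.0256] zmed 0.072
t 23.8 pos [ 0.4809 -0.0163  0.0898] psi 135.07 tilt [ 9.e-04 -2.e-04 -1.e+00] F [-0.4  0.2 -2. ] w 0.0239
tool shift [ 0.0002 -0.0004  0.0021]
rz 0.0012
```

>>> play_rows(commands=[{"grip":1,"x":0,"y":0,"z":0.0015,"rx":0,"ry":0,"rz":0},{"grip":1,"x":0,"y":0,"z":0.0008,"rx":0,"ry":0,"rz":0},{"grip":1,"x":0,"y":0,"z":0,"rx":0,"ry":0,"rz":0},{"grip":1,"x":0,"y":0,"z":0,"rx":0,"ry":0,"rz":0}])

```text
time_s: 24.3
position: [0.4808, -0.0164, 0.0876]
tool_rot: [[-0.708, 0.706, 0.001], [0.706, 0.708, -0.0], [-0.001, 0.0, -1.0]]
ft_force: [-1.0, -0.3, 6.5]
grip_width: 0.0242
```

```bash
python3 plan.py .4805 -.0165 .0877 135
```

```text
t 24.3 pos [ 0.4808 -0.0164  0.0876] psi 135.07 tilt [ 7.e-04 -3.e-04 -1.e+00] F [-1.  -0.3  6.5] w 0.0242
tool shift [ 0.0002 -0.0003 -0.0001]
rz 0.0012
```

Contact felt; release and rise.

>>> play_rows(commands=[{"grip":0.2,"x":0,"y":0,"z":0,"rx":0,"ry":0,"rz":0},{"grip":-0.4,"x":0,"y":0,"z":0,"rx":0,"ry":0,"rz":0},{"grip":-1,"x":0,"y":0,"z":0,"rx":0,"ry":0,"rz":0},{"grip":-1,"x":0,"y":0,"z":0,"rx":0,"ry":0,"rz":0},{"grip":-1,"x":0,"y":0,"z":-0.015,"rx":0,"ry":0,"rz":0},{"grip":-1,"x":0,"y":0,"z":-0.04,"rx":0,"ry":0,"rz":0},{"grip":-1,"x":0,"y":0,"z":-0.025,"rx":0,"ry":0,"rz":0},{"grip":-1,"x":0,"y":0,"z":0,"rx":0,"ry":0,"rz":0},{"grip":-1,"x":0,"y":0,"z":0,"rx":0,"ry":0,"rz":0}])

```text
time_s: 25.42
position: [0.4803, -0.0162, 0.1661]
tool_rot: [[-0.708, 0.706, -0.001], [0.706, 0.708, 0.0], [0.001, -0.001, -1.0]]
ft_force: [0.3, 0.3, -0.0]
grip_width: 0.0856
```

```bash
python3 - <<'E'
from h import *
from m import measure
for n in("wrist","scene","side"):
    im=optics.get_image(n);print(n);cv2.imwrite(f"pics/p4{n}.png",im["color"]);W=cloud(im)
    measure(W,O={"b":((.4805,-.0165),.052,.064,.031),"dd":((.4805,-.0165),.066,.076,.026),"dk":((.4805,-.0165),.088,.1,.013)});measure(W,["spring"])
E
python3 plan.py .402 .2238 .12 135
```

```text
wrist
b 1070 mean [ 0.4705 -0.0069  0.0578] fit [ 0.4809 -0.0165  0.0308] zmed 0.0578
dd 2165 mean [ 0.4781 -0.0135  0.0699] fit [ 0.4812 -0.0167  0.0258] zmed 0.0699
dk 1078 mean [ 0.4803 -0.0157  0.0934] fit [ 0.4812 -0.0165  0.0131] zmed 0.0938
spring 0
scene
b 212 mean [ 0.4682 -0.0033  0.0576] fit [ 0.4807 -0.0135  0.0308] zmed 0.0576
dd 251 mean [ 0.476  -0.0089  0.0699] fit [ 0.4806 -0.0133  0.0258] zmed 0.0699
dk 110 mean [ 0.4798 -0.013   0.093 ] fit [ 0.4809 -0.0141  0.0129] zmed 0.0931
spring 72 mean [0.4009 0.2265 0.039 ] fit [0.4024 0.2254 0.0148] zmed 0.0388
side
b 336 mean [ 0.4731 -0.0334  0.0576] fit [ 0.4795 -0.0178  0.0306] zmed 0.0574
dd 391 mean [ 0.477  -0.0242  0.0696] fit [ 0.4799 -0.0167  0.0256] zmed 0.0695
dk 164 mean [ 0.4792 -0.019   0.0926] fit [ 0.4799 -0.0174  0.0128] zmed 0.0931
spring 43 mean [0.4009 0.2262 0.0387] fit [0.4003 0.224  0.0147] zmed 0.0384
t 25.57 pos [ 0.4803 -0.0162  0.166 ] psi 135.07 tilt [-2.e-03  6.e-04 -1.e+00] F [ 0.2  0.  -0. ] w 0.0852
tool shift [0.2249 0.1146 0.0463]
rz 0.0011
```

View pics/p4side.png

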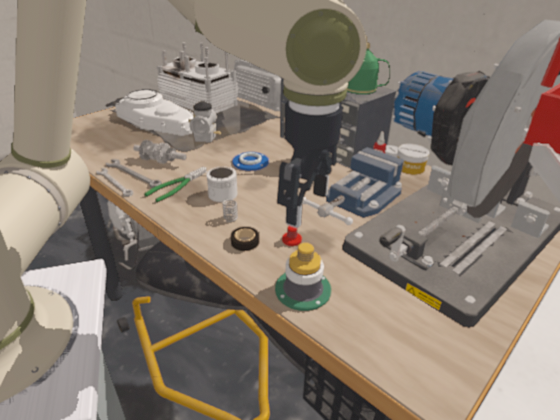

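>>> play_rows(commands=[{"grip":-1,"x":0.0155,"y":0.008,"z":0,"rx":0,"ry":0,"rz":0.0011},{"grip":-1,"x":0.035,"y":0.018,"z":0,"rx":0,"ry":0,"rz":0},{"grip":-1,"x":0.035,"y":0.018,"z":0,"rx":0,"ry":0,"rz":0},{"grip":-1,"x":0.035,"y":0.018,"z":0.01,"rx":0,"ry":0,"rz":0},{"grip":-1,"x":0.035,"y":0.018,"z":0.015,"rx":0,"ry":0,"rz":0},{"grip":-1,"x":0.035,"y":0.018,"z":0.015,"rx":0,"ry":0,"rz":0},{"grip":-1,"x":0.0345,"y":0.0165,"z":0.015,"rx":0,"ry":0,"rz":0},{"grip":-1,"x":0,"y":0,"z":0.01,"rx":0,"ry":0,"rz":0},{"grip":-1,"x":0,"y":0,"z":0,"rx":0,"ry":0,"rz":0},{"grip":-1,"x":0,"y":0,"z":0,"rx":0,"ry":0,"rz":0}])

```text
time_s: 26.82
position: [0.4029, 0.2232, 0.1024]
tool_rot: [[-0.706, 0.708, 0.001], [0.708, 0.706, 0.0], [-0.0, 0.001, -1.0]]
ft_force: [1.6, 0.3, 0.6]
grip_width: 0.0855
```

```bash
python3 - <<'E'
from h import *
from m import measure
im=optics.get_image("wrist");cv2.imwrite("pics/w12.png",im["color"]);measure(cloud(im),["spring"])
E
python3 plan.py .402 .224 .031 135
```

```text
spring 570 mean [0.4017 0.2263 0.0389] fit [0.4022 0.2242 0.0149] zmed 0.0388
t 26.88 pos [0.403  0.2232 0.1025] psi 134.93 tilt [ 9.e-04  2.e-04 -1.e+00] F [-0.  -0.8 -0.3] w 0.0855
tool shift [ 0.0013 -0.0002  0.0715]
rz -0.0011
```

View pics/w12.png

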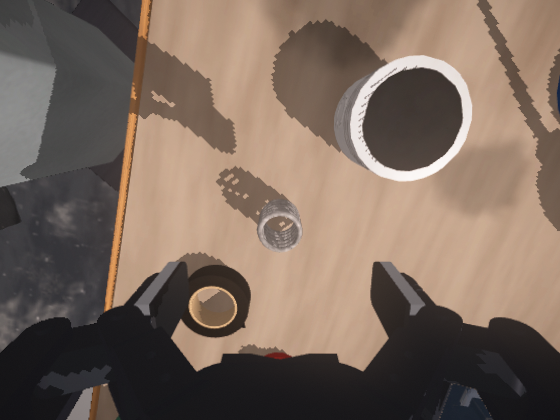

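>>> play_rows(commands=[{"grip":-0.3,"x":0.001,"y":0,"z":0.03,"rx":0,"ry":0,"rz":-0.0011},{"grip":-0.3,"x":0,"y":0,"z":0.024,"rx":0,"ry":0,"rz":0},{"grip":-0.3,"x":0,"y":0,"z":0.012,"rx":0,"ry":0,"rz":0},{"grip":-0.3,"x":0,"y":0,"z":0.004,"rx":0,"ry":0,"rz":0},{"grip":-0.3,"x":0,"y":0,"z":0,"rx":0,"ry":0,"rz":0},{"grip":-0.3,"x":0,"y":0,"z":0,"rx":0,"ry":0,"rz":0}])

```text
time_s: 27.62
position: [0.4022, 0.2245, 0.0326]
tool_rot: [[-0.708, 0.706, 0.001], [0.706, 0.708, 0.0], [-0.001, 0.001, -1.0]]
ft_force: [0.3, 0.7, -0.3]
grip_width: 0.0553
```

```bash
python3 plan.py .4022 .2242 .031 135
```

```text
t 27.62 pos [0.4022 0.2245 0.0326] psi 135.06 tilt [ 1.3e-03  4.0e-04 -1.0e+00] F [ 0.3  0.7 -0.3] w 0.0553
tool shift [-0.0002 -0.0002  0.0016]
rz 0.0011
```

>>> play_rows(commands=[{"grip":-0.3,"x":0,"y":0,"z":0.0015,"rx":0,"ry":0,"rz":0},{"grip":1,"x":0,"y":0,"z":0,"rx":0,"ry":0,"rz":0},{"grip":1,"x":0,"y":0,"z":0,"rx":0,"ry":0,"rz":0},{"grip":1,"x":0,"y":0,"z":0,"rx":0,"ry":0,"rz":0},{"grip":1,"x":0,"y":0,"z":0,"rx":0,"ry":0,"rz":0}], squeeze=30)

```text
time_s: 28.25
position: [0.4019, 0.2245, 0.0307]
tool_rot: [[-0.708, 0.706, 0.0], [0.706, 0.708, 0.0], [-0.0, 0.0, -1.0]]
ft_force: [-0.9, 0.0, 5.8]
grip_width: 0.0295
```

```bash
python3 - <<'E'
from h import *
from m import measure
im=optics.get_image("wrist");cv2.imwrite("pics/w13.png",im["color"]);measure(cloud(im),["spring"],r0=0)
E
python3 plan.py .4995 .460 .15 135
```

```text
spring 607 mean [0.4009 0.2168 0.0391] fit [0.4017 0.2209 0.0138] zmed 0.0379
t 28.3 pos [0.4019 0.2244 0.0308] psi 135.07 tilt [ 3.e-04  1.e-04 -1.e+00] F [-0.9 -0.4  6.7] w 0.0295
tool shift [ 0.0972  0.2357 -0.1192]
rz 0.0012
```

View pics/w13.png

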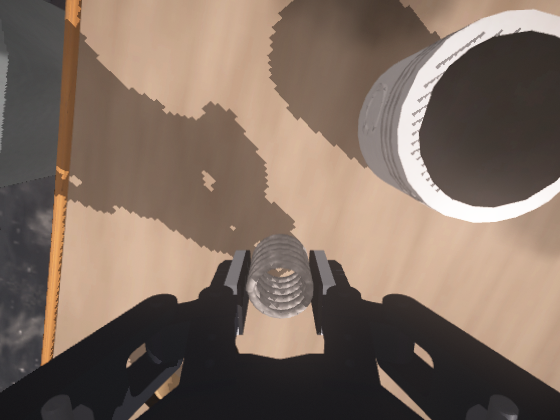

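>>> play_rows(commands=[{"grip":1,"x":0,"y":0,"z":-0.015,"rx":0,"ry":0,"rz":0},{"grip":1,"x":0,"y":0,"z":-0.04,"rx":0,"ry":0,"rz":0},{"grip":1,"x":0,"y":0,"z":-0.04,"rx":0,"ry":0,"rz":0},{"grip":1,"x":0.007,"y":0.017,"z":-0.024,"rx":0,"ry":0,"rz":0},{"grip":1,"x":0.014,"y":0.034,"z":0,"rx":0,"ry":0,"rz":0},{"grip":1,"x":0.014,"y":0.034,"z":0,"rx":0,"ry":0,"rz":0},{"grip":1,"x":0.014,"y":0.034,"z":0,"rx":0,"ry":0,"rz":0},{"grip":1,"x":0.014,"y":0.034,"z":0,"rx":0,"ry":0,"rz":0.001},{"grip":1,"x":0.014,"y":0.034,"z":0,"rx":0,"ry":0,"rz":0},{"grip":1,"x":0.014,"y":0.034,"z":0,"rx":0,"ry":0,"rz":0},{"grip":1,"x":0.006,"y":0.0145,"z":0,"rx":0,"ry":0,"rz":0},{"grip":1,"x":0,"y":0,"z":0,"rx":0,"ry":0,"rz":0}])

```text
time_s: 29.8
position: [0.4994, 0.4601, 0.1485]
tool_rot: [[-0.708, 0.706, -0.001], [0.706, 0.708, -0.001], [0.0, -0.001, -1.0]]
ft_force: [-0.5, -0.0, -1.3]
grip_width: 0.0295
```

```bash
python3 - <<'E'
from h import *
from m import measure
O={"pal":((.4995,.46),.005,.011,.048),"ring":((.4995,.46),.0125,.020,.028)}
for n in("wrist","scene","side"):
    im=optics.get_image(n);print(n);cv2.imwrite(f"pics/p5{n}.png",im["color"]);measure(cloud(im),O=O,r0=.004)
E
python3 plan.py .500 .460 .08 135
```

```text
wrist
pal 6514 mean [0.4966 0.4658 0.008 ] fit [0.5012 0.461  0.0477] zmed 0.008
ring 1158 mean [0.5    0.4622 0.0156] fit [0.501  0.4612 0.0276] zmed 0.0157
scene
pal 1311 mean [0.4978 0.4631 0.0085] fit [0.5008 0.4622 0.0477] zmed 0.0085
ring 256 mean [0.4991 0.4627 0.0161] fit [0.5007 0.4622 0.0281] zmed 0.0162
side
pal 394 mean [0.4979 0.452  0.0082] fit [0.4991 0.4603 0.0481] zmed 0.0082
ring 98 mean [0.4991 0.4596 0.0155] fit [0.4992 0.4601 0.0276] zmed 0.0155
t 29.95 pos [0.4993 0.4589 0.1494] psi 134.99 tilt [-6.e-04 -6.e-04 -1.e+00] F [-0.2 -0.2 -1. ] w 0.0297
tool shift [0.0003 0.0013 0.0693]
rz -0.0002
```

View pics/p5wrist.png

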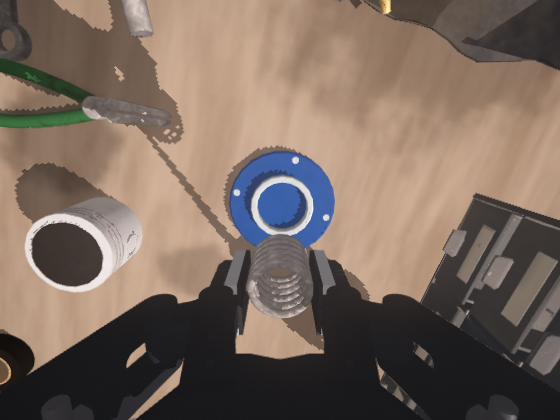

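>>> play_rows(commands=[{"grip":1,"x":0.0005,"y":0.002,"z":0.025,"rx":0,"ry":0,"rz":0},{"grip":1,"x":0,"y":0,"z":0.035,"rx":0,"ry":0,"rz":0},{"grip":1,"x":0,"y":0,"z":0.025,"rx":0,"ry":0,"rz":0},{"grip":1,"x":0,"y":0,"z":0.012,"rx":0,"ry":0,"rz":0},{"grip":1,"x":0,"y":0,"z":0.007,"rx":0,"ry":0,"rz":0},{"grip":1,"x":0,"y":0,"z":0.003,"rx":0,"ry":0,"rz":0},{"grip":1,"x":0,"y":0,"z":0,"rx":0,"ry":0,"rz":0},{"grip":1,"x":0,"y":0,"z":0,"rx":0,"ry":0,"rz":0}])

```text
time_s: 30.95
position: [0.5009, 0.4615, 0.0432]
tool_rot: [[-0.707, 0.707, 0.001], [0.707, 0.707, 0.001], [-0.0, 0.001, -1.0]]
ft_force: [-1.0, -0.1, -1.0]
grip_width: 0.0294
```

```bash
python3 - <<'E'
from h import *
im=optics.get_image("wrist");cv2.imwrite("pics/w14.png",im["color"])
E
python3 plan.py .5005 .461 .0388 135
```

```text
t 31.0 pos [0.5008 0.4615 0.0431] psi 135.01 tilt [ 8.e-04  5.e-04 -1.e+00] F [-0.7 -0.3 -0. ] w 0.0295
tool shift [-0.0001 -0.0006  0.0043]
rz 0.0002
```

View pics/w14.png

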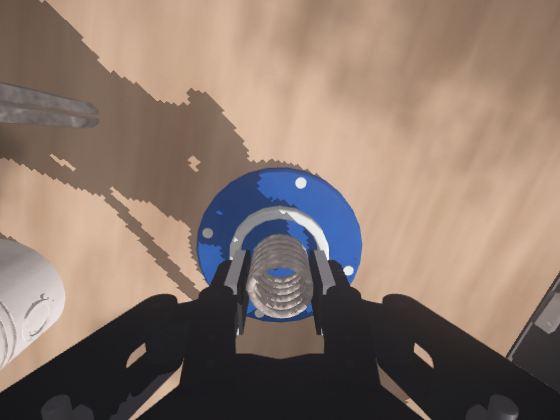

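>>> play_rows(commands=[{"grip":1,"x":0,"y":-0.0005,"z":0.002,"rx":0,"ry":0,"rz":0},{"grip":1,"x":0,"y":0,"z":0.0015,"rx":0,"ry":0,"rz":0},{"grip":1,"x":0,"y":0,"z":0.001,"rx":0,"ry":0,"rz":0},{"grip":1,"x":0,"y":0,"z":0,"rx":0,"ry":0,"rz":0},{"grip":1,"x":0,"y":0,"z":0,"rx":0,"ry":0,"rz":0}])

```text
time_s: 31.62
position: [0.5002, 0.461, 0.0388]
tool_rot: [[-0.707, 0.707, 0.0], [0.707, 0.707, 0.0], [-0.0, 0.0, -1.0]]
ft_force: [-3.2, -1.2, 5.7]
grip_width: 0.0296
```

```bash
python3 plan.py .5005 .461 .0388 135
```

```text
t 31.62 pos [0.5002 0.461  0.0388] psi 135.02 tilt [ 3.e-04  1.e-04 -1.e+00] F [-3.2 -1.2  5.7] w 0.0296
tool shift [-0.0002  0.0002 -0.    ]
rz 0.0003
```

>>> play_rows(commands=[{"grip":0.1,"x":0,"y":0,"z":0,"rx":0,"ry":0,"rz":0},{"grip":-0.5,"x":0,"y":0,"z":0,"rx":0,"ry":0,"rz":0},{"grip":-1,"x":0,"y":0,"z":0,"rx":0,"ry":0,"rz":0},{"grip":-1,"x":0,"y":0,"z":0,"rx":0,"ry":0,"rz":0},{"grip":-1,"x":0,"y":0,"z":-0.015,"rx":0,"ry":0,"rz":0},{"grip":-1,"x":0,"y":0,"z":-0.04,"rx":0,"ry":0,"rz":0},{"grip":-1,"x":0,"y":0,"z":-0.04,"rx":0,"ry":0,"rz":0},{"grip":-1,"x":0,"y":0,"z":-0.02,"rx":0,"ry":0,"rz":0},{"grip":-1,"x":0,"y":0,"z":0,"rx":0,"ry":0,"rz":0},{"grip":-1,"x":0,"y":0,"z":0,"rx":0,"ry":0,"rz":0}])

```text
time_s: 32.88
position: [0.4999, 0.4608, 0.1522]
tool_rot: [[-0.707, 0.707, -0.001], [0.707, 0.707, -0.001], [0.0, -0.001, -1.0]]
ft_force: [0.4, 0.4, 0.3]
grip_width: 0.0856
```

```bash
python3 - <<'E'
from h import *
from m import measure
O={"pal":((.5007,.461),.005,.011,.048),"ring":((.5007,.461),.0125,.020,.028),"spr":((.5007,.461),.044,.056,.015)}
for n in("wrist","scene","side"):
    im=optics.get_image(n);print(n);cv2.imwrite(f"pics/p6{n}.png",im["color"]);measure(cloud(im),O=O,r0=.004)
E
python3 plan.py .5037 .119 .12 135
```

```text
wrist
pal 6084 mean [0.4987 0.4636 0.0079] fit [0.5013 0.461  0.0477] zmed 0.0079
ring 1139 mean [0.4988 0.4635 0.0158] fit [0.5012 0.4611 0.0277] zmed 0.0158
spr 402 mean [0.5005 0.4629 0.0469] fit [0.5008 0.4609 0.0149] zmed 0.0469
scene
pal 1044 mean [0.4934 0.4637 0.0085] fit [0.5008 0.4622 0.0478] zmed 0.0085
ring 241 mean [0.493  0.4634 0.0162] fit [0.4999 0.4623 0.0274] zmed 0.0162
spr 79 mean [0.4996 0.4627 0.0474] fit [0.5008 0.4621 0.0152] zmed 0.0471
side
pal 346 mean [0.4972 0.4488 0.0081] fit [0.5    0.4599 0.0477] zmed 0.0082
ring 109 mean [0.4976 0.4528 0.0157] fit [0.499  0.4587 0.0272] zmed 0.0157
spr 28 mean [0.5004 0.4632 0.0467] fit [0.4996 0.4603 0.0142] zmed 0.0466
t 33.02 pos [0.5    0.4608 0.1518] psi 135.01 tilt [-0.0018 -0.0011 -1.    ] F [-0.4  0.8 -0.1] w 0.0855
tool shift [-0.2443 -0.239   0.0322]
rz 0.0002
```

View pics/p6wrist.png

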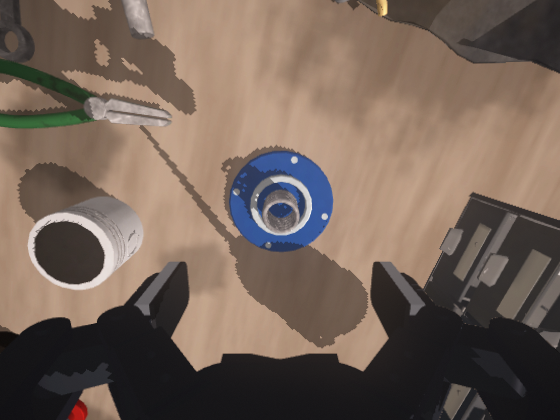

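>>> play_rows(commands=[{"grip":-1,"x":-0.0155,"y":-0.015,"z":0,"rx":0,"ry":0,"rz":0},{"grip":-1,"x":-0.0305,"y":-0.03,"z":0,"rx":0,"ry":0,"rz":0},{"grip":-1,"x":-0.0305,"y":-0.03,"z":0,"rx":0,"ry":0,"rz":0},{"grip":-1,"x":-0.0305,"y":-0.03,"z":0,"rx":0,"ry":0,"rz":0},{"grip":-1,"x":-0.0305,"y":-0.03,"z":0.01,"rx":0,"ry":0,"rz":0},{"grip":-1,"x":-0.0305,"y":-0.03,"z":0.01,"rx":0,"ry":0,"rz":0},{"grip":-1,"x":-0.0305,"y":-0.03,"z":0.01,"rx":0,"ry":0,"rz":0},{"grip":-1,"x":-0.0305,"y":-0.03,"z":0.01,"rx":0,"ry":0,"rz":0},{"grip":-1,"x":-0.0155,"y":-0.0145,"z":0.01,"rx":0,"ry":0,"rz":0},{"grip":-1,"x":0,"y":0,"z":0,"rx":0,"ry":0,"rz":0},{"grip":-1,"x":0,"y":0,"z":0,"rx":0,"ry":0,"rz":0}])

```text
time_s: 34.4
position: [0.5039, 0.1194, 0.1031]
tool_rot: [[-0.707, 0.707, -0.0], [0.707, 0.707, 0.0], [0.0, 0.0, -1.0]]
ft_force: [0.1, -0.1, 0.4]
grip_width: 0.0853
```

```bash
python3 - <<'E'
from h import *
from m import measure
im=optics.get_image("wrist");cv2.imwrite("pics/w15.png",im["color"]);measure(cloud(im),["capdisc","capknob"])
E
python3 plan.py .504 .1185 .026 135
```

```text
capdisc 1244 mean [0.5012 0.122  0.0079] fit [0.5045 0.1187 0.0198] zmed 0.0079
capknob 634 mean [0.5037 0.1194 0.0316] fit [0.5042 0.1188 0.0098] zmed 0.0318
t 34.45 pos [0.504  0.1196 0.1032] psi 135.06 tilt [ 4.e-04  2.e-04 -1.e+00] F [-0.3  0.3 -0.1] w 0.0855
tool shift [-0.0008 -0.0008  0.0772]
rz 0.0011
```

View pics/w15.png

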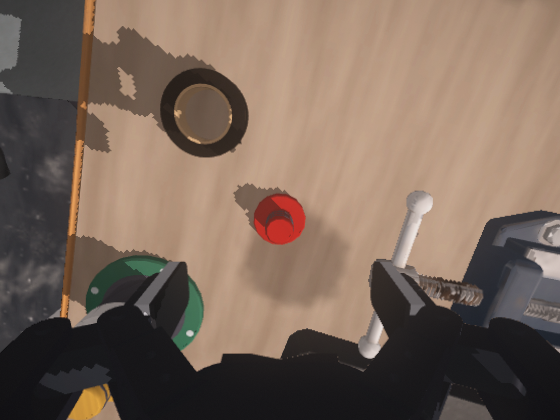

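>>> play_rows(commands=[{"grip":-0.3,"x":-0.0005,"y":-0.0005,"z":0.02,"rx":0,"ry":0,"rz":0.001},{"grip":-0.3,"x":0,"y":0,"z":0.03,"rx":0,"ry":0,"rz":0},{"grip":-0.3,"x":0,"y":0,"z":0.018,"rx":0,"ry":0,"rz":0},{"grip":-0.3,"x":0,"y":0,"z":0.006,"rx":0,"ry":0,"rz":0},{"grip":-0.3,"x":0,"y":0,"z":0.001,"rx":0,"ry":0,"rz":0},{"grip":-0.3,"x":0,"y":0,"z":0,"rx":0,"ry":0,"rz":0},{"grip":-0.3,"x":0,"y":0,"z":0,"rx":0,"ry":0,"rz":0}])

```text
time_s: 35.33
position: [0.5042, 0.1182, 0.0286]
tool_rot: [[-0.707, 0.708, 0.001], [0.708, 0.707, 0.0], [-0.001, 0.001, -1.0]]
ft_force: [-0.1, 0.0, -0.2]
grip_width: 0.0553
```

```bash
python3 plan.py .504 .1186 .0265 135
```

```text
t 35.33 pos [0.5042 0.1182 0.0286] psi 134.96 tilt [ 0.0012  0.     -1.    ] F [-0.1  0.  -0.2] w 0.0553
tool shift [0.0004 0.0002 0.0021]
rz -0.0007
```

>>> play_rows(commands=[{"grip":-0.3,"x":0.0005,"y":0,"z":0.0018,"rx":0,"ry":0,"rz":0},{"grip":1,"x":0,"y":0,"z":0,"rx":0,"ry":0,"rz":0},{"grip":1,"x":0,"y":0,"z":0,"rx":0,"ry":0,"rz":0},{"grip":1,"x":0,"y":0,"z":0,"rx":0,"ry":0,"rz":0},{"grip":1,"x":0,"y":0,"z":0,"rx":0,"ry":0,"rz":0},{"grip":1,"x":0,"y":0,"z":0,"rx":0,"ry":0,"rz":0}], squeeze=30)

```text
time_s: 36.08
position: [0.5036, 0.1184, 0.0264]
tool_rot: [[-0.707, 0.708, 0.0], [0.708, 0.707, -0.0], [-0.0, 0.0, -1.0]]
ft_force: [-0.2, -1.2, 5.1]
grip_width: 0.0179
```

```bash
python3 - <<'E'
from h import *
from m import measure
im=optics.get_image("wrist");cv2.imwrite("pics/w16.png",im["color"]);measure(cloud(im),["capdisc"])
E
python3 plan.py .5005 .461 .15 135
```

```text
capdisc 1379 mean [0.4949 0.1271 0.0078] fit [0.5033 0.1187 0.0194] zmed 0.0079
t 36.12 pos [0.5036 0.1184 0.0264] psi 134.95 tilt [ 2.e-04 -0.e+00 -1.e+00] F [-1.4 -0.5  2.9] w 0.0179
tool shift [ 0.2446  0.2399 -0.1237]
rz -0.0009
```

View pics/w16.png

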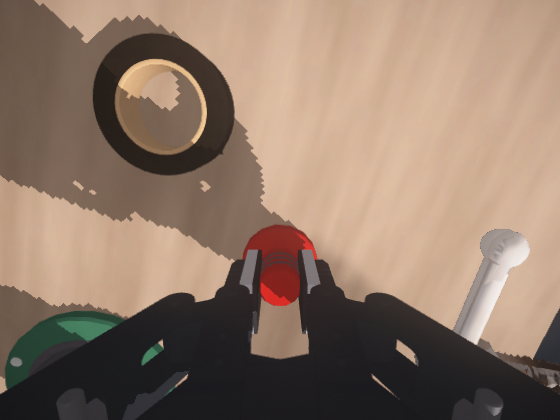

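>>> play_rows(commands=[{"grip":1,"x":0,"y":0,"z":-0.015,"rx":0,"ry":0,"rz":0},{"grip":1,"x":0,"y":0,"z":-0.045,"rx":0,"ry":0,"rz":0},{"grip":1,"x":0,"y":0,"z":-0.04,"rx":0,"ry":0,"rz":0},{"grip":1,"x":0.0155,"y":0.015,"z":-0.024,"rx":0,"ry":0,"rz":0},{"grip":1,"x":0.0305,"y":0.03,"z":0,"rx":0,"ry":0,"rz":0},{"grip":1,"x":0.0305,"y":0.03,"z":0,"rx":0,"ry":0,"rz":0},{"grip":1,"x":0.0305,"y":0.03,"z":0,"rx":0,"ry":0,"rz":0},{"grip":1,"x":0.0305,"y":0.03,"z":0,"rx":0,"ry":0,"rz":0},{"grip":1,"x":0.0305,"y":0.03,"z":0,"rx":0,"ry":0,"rz":-0.001},{"grip":1,"x":0.0305,"y":0.03,"z":0,"rx":0,"ry":0,"rz":0},{"grip":1,"x":0.0305,"y":0.03,"z":0,"rx":0,"ry":0,"rz":0},{"grip":1,"x":0.0155,"y":0.015,"z":0,"rx":0,"ry":0,"rz":0}])

```text
time_s: 37.62
position: [0.4998, 0.463, 0.1508]
tool_rot: [[-0.708, 0.706, 0.0], [0.706, 0.708, 0.0], [0.0, 0.0, -1.0]]
ft_force: [-0.3, -0.2, -1.0]
grip_width: 0.0182
```

```bash
python3 - <<'E'
from h import *
from m import measure
im=optics.get_image("wrist");cv2.imwrite("pics/w17.png",im["color"]);measure(cloud(im),O={"cap":((.5005,.461),.127,.137,.02),"spr":((.5007,.461),.044,.056,.015)},r0=.006)
E
python3 plan.py .5005 .461 .0764 135
```

```text
cap 1458 mean [0.4911 0.4718 0.132 ] fit [0.4995 0.4636 0.0192] zmed 0.1322
spr 300 mean [0.4968 0.4664 0.0475] fit [0.5006 0.4611 0.0147] zmed 0.0476
t 37.67 pos [0.4994 0.4646 0.1506] psi 135.17 tilt [ 1.0e-04  1.3e-03 -1.0e+00] F [-3.2  0.6 -1.3] w 0.0181
tool shift [-0.0033 -0.0018  0.0742]
rz 0.0029
```

View pics/w17.png

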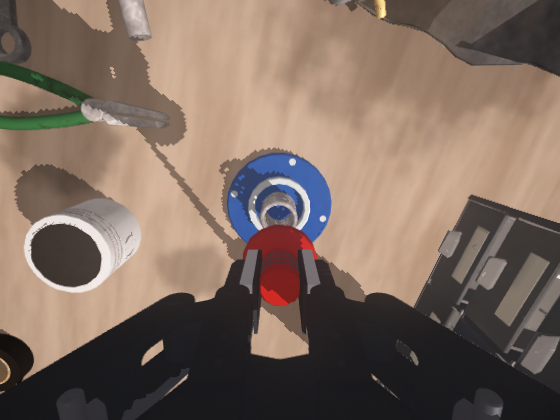

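>>> play_rows(commands=[{"grip":1,"x":0,"y":0,"z":0.02,"rx":0,"ry":0,"rz":0},{"grip":1,"x":0,"y":0,"z":0.02,"rx":0,"ry":0,"rz":0},{"grip":1,"x":0,"y":0,"z":0.01,"rx":0,"ry":0,"rz":0},{"grip":1,"x":0,"y":0,"z":0,"rx":0,"ry":0,"rz":0},{"grip":1,"x":0,"y":0,"z":0,"rx":0,"ry":0,"rz":0}])

```text
time_s: 38.3
position: [0.5009, 0.4611, 0.1013]
tool_rot: [[-0.707, 0.707, 0.001], [0.707, 0.707, 0.001], [-0.0, 0.001, -1.0]]
ft_force: [-0.0, 1.1, 0.2]
grip_width: 0.0179
```

```bash
python3 - <<'E'
from h import *
from m import measure
im=optics.get_image("wrist");cv2.imwrite("pics/w18.png",im["color"]);measure(cloud(im),O={"cap":((.5005,.461),.076,.09,.02)},r0=.006)
E
python3 plan.py .5006 .461 .0764 135
```

```text
cap 1545 mean [0.4922 0.4699 0.0826] fit [0.5007 0.4615 0.0195] zmed 0.0827
t 38.35 pos [0.5009 0.4612 0.1013] psi 135.01 tilt [ 1.4e-03  9.0e-04 -1.0e+00] F [ 0.2  0.9 -0.8] w 0.018
tool shift [ 0.0001 -0.0003  0.0249]
rz 0.0001
```

>>> play_rows(commands=[{"grip":1,"x":0,"y":0,"z":0.012,"rx":0,"ry":0,"rz":0},{"grip":1,"x":0,"y":0,"z":0.008,"rx":0,"ry":0,"rz":0},{"grip":1,"x":0,"y":0,"z":0.002,"rx":0,"ry":0,"rz":0},{"grip":1,"x":0,"y":0,"z":0.001,"rx":0,"ry":0,"rz":0},{"grip":1,"x":0,"y":0,"z":0,"rx":0,"ry":0,"rz":0},{"grip":1,"x":0,"y":0,"z":0,"rx":0,"ry":0,"rz":0}])

```text
time_s: 39.1
position: [0.5006, 0.4611, 0.0775]
tool_rot: [[-0.707, 0.707, 0.0], [0.707, 0.707, 0.0], [-0.0, 0.0, -1.0]]
ft_force: [-0.6, 0.5, -0.9]
grip_width: 0.018
```

```bash
python3 plan.py .5006 .461 .0764 135
```

```text
t 39.1 pos [0.5006 0.4611 0.0775] psi 135.01 tilt [ 4.e-04  3.e-04 -1.e+00] F [-0.6  0.5 -0.9] w 0.018
tool shift [-0.0001 -0.0001  0.0011]
rz 0.0002
```

>>> play_rows(commands=[{"grip":1,"x":0,"y":0,"z":0.001,"rx":0,"ry":0,"rz":0},{"grip":1,"x":0,"y":0,"z":0,"rx":0,"ry":0,"rz":0},{"grip":1,"x":0,"y":0,"z":0,"rx":0,"ry":0,"rz":0}])

```text
time_s: 39.48
position: [0.5006, 0.4611, 0.0764]
tool_rot: [[-0.707, 0.707, 0.0], [0.707, 0.707, 0.0], [-0.0, 0.0, -1.0]]
ft_force: [0.5, -0.2, 0.7]
grip_width: 0.018
```

```bash
python3 plan.py .5006 .461 .0764 135
```

```text
t 39.48 pos [0.5006 0.4611 0.0764] psi 135.01 tilt [ 3.e-04  2.e-04 -1.e+00] F [ 0.5 -0.2  0.7] w 0.018
tool shift [-0.0001 -0.0001  0.    ]
rz 0.0002
```

Just touching; 0.5 mm more, then release.

>>> play_rows(commands=[{"grip":1,"x":0,"y":0,"z":0.0005,"rx":0,"ry":0,"rz":0},{"grip":1,"x":0,"y":0,"z":0,"rx":0,"ry":0,"rz":0},{"grip":0.4,"x":0,"y":0,"z":0,"rx":0,"ry":0,"rz":0},{"grip":0,"x":0,"y":0,"z":0,"rx":0,"ry":0,"rz":0},{"grip":-0.7,"x":0,"y":0,"z":0,"rx":0,"ry":0,"rz":0},{"grip":-0.7,"x":0,"y":0,"z":0,"rx":0,"ry":0,"rz":0},{"grip":-0.7,"x":0,"y":0,"z":-0.015,"rx":0,"ry":0,"rz":0},{"grip":-0.7,"x":0,"y":0,"z":-0.03,"rx":0,"ry":0,"rz":0},{"grip":-0.7,"x":0,"y":0,"z":-0.04,"rx":0,"ry":0,"rz":0},{"grip":-0.7,"x":0,"y":0,"z":-0.02,"rx":0,"ry":0,"rz":0},{"grip":-0.7,"x":0,"y":0,"z":0,"rx":0,"ry":0,"rz":0},{"grip":-0.7,"x":0,"y":0,"z":0,"rx":0,"ry":0,"rz":0}])

```text
time_s: 40.98
position: [0.5002, 0.4608, 0.1799]
tool_rot: [[-0.707, 0.707, -0.001], [0.707, 0.707, -0.001], [0.0, -0.001, -1.0]]
ft_force: [-0.2, -0.1, -0.5]
grip_width: 0.0728
```

Run:
```python
from h import *
from m import measure,O as O0
O={"spr":((.5007,.461),.044,.0495,.015),"capdisc":((.5007,.461),.054,.062,.02),"capknob":((.5007,.461),.077,.087,.01),"b":((.4805,-.0165),.052,.064,.031),"dd":((.4805,-.0165),.066,.076,.026),"dk":((.4805,-.0165),.088,.1,.013)}
for n in("wrist","scene","side"):
    im=optics.get_image(n);print(n);cv2.imwrite(f"pics/p8{n}.png",im["color"]);W=cloud(im);measure(W,O=O,r0=.004);measure(W,["piston","tape"])
st()
```

```text
wrist
spr 0
capdisc 1029 mean [0.4983 0.4636 0.0579] fit [0.501  0.461  0.0197] zmed 0.0579
capknob 506 mean [0.5005 0.4614 0.0816] fit [0.501  0.461  0.0098] zmed 0.0818
b 0
dd 0
dk 0
piston 4133 mean [0.4024 0.3266 0.0557] fit [0.4029 0.324  0.0326] zmed 0.0561
tape 667 mean [0.4065 0.1454 0.0175] fit [0.4141 0.1381 0.0281] zmed 0.0178
scene
spr 7
capdisc 209 mean [0.495  0.4626 0.0583] fit [0.5006 0.462  0.0199] zmed 0.0583
capknob 95 mean [0.4987 0.4621 0.0817] fit [0.5    0.4622 0.0099] zmed 0.0821
b 31 mean [ 0.4614 -0.0328  0.0577] fit [ 0.4831 -0.0137  0.0319] zmed 0.0572
dd 67 mean [ 0.4694 -0.0275  0.07  ] fit [ 0.4746 -0.025   0.0143] zmed 0.0697
dk 35 mean [ 0.4733 -0.017   0.0926] fit [ 0.4783 -0.0154  0.0099] zmed 0.093
piston 867 mean [0.4001 0.3259 0.0561] fit [0.4024 0.3254 0.0325] zmed 0.0563
tape 0
side
spr 9 mean [0.4961 0.4508 0.0453] fit [0.499  0.4584 0.0135] zmed 0.0446
capdisc 81 mean [0.4983 0.4536 0.0579] fit [0.4994 0.4603 0.0199] zmed 0.0579
capknob 32 mean [0.4984 0.4582 0.0809] fit [0.4988 0.459  0.0092] zmed 0.0814
b 341 mean [ 0.4732 -0.0334  0.0575] fit [ 0.4793 -0.0176  0.0305] zmed 0.0574
dd 386 mean [ 0.477  -0.0241  0.0696] fit [ 0.4796 -0.0169  0.0257] zmed 0.0695
dk 164 mean [ 0.479  -0.019   0.0927] fit [ 0.4797 -0.0172  0.0125] zmed 0.0932
piston 369 mean [0.4011 0.3181 0.0554] fit [0.4019 0.3233 0.0328] zmed 0.0558
tape 336 mean [0.4132 0.1356 0.0176] fit [0.4133 0.1377 0.0286] zmed 0.0179
{'time_s': 41.125, 'q': [32.7033, 37.8067, 56.888, 0.0002, 85.4198, -12.3072], 'position': [0.5003, 0.4608, 0.1796], 'tool_rot': [[-0.7072, 0.707, -0.0017], [0.707, 0.7072, -0.0011], [0.0004, -0.002, -1.0]], 'ft_force': [-0.3484, 0.1196, -0.3204], 'grip_width': 0.0725}
```

View pics/p8wrist.png

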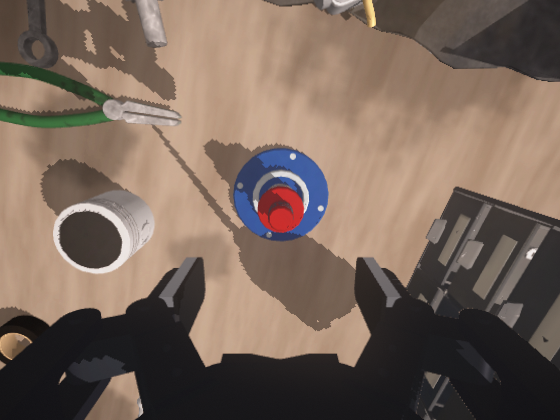

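View pics/p8scene.png

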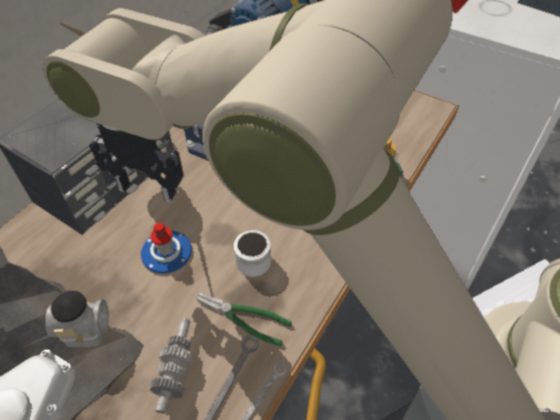

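All is in place, everything is released, and the arm is clear. The red cap sits on the spring inside the ring at (165,240) in the scene view and (280,205) in the wrist view. I'm handing the job in.

```bash
python3 -c "
from rig import order
print(order.close_job())"
```

```text
the job is handed in; nothing more can be done
None
```

I built both pallets as asked and handed the job in at about 41 s of the 128 s allowed. No verdict is reported, so the results below are my own camera measurements.

- **Green pallet:** the sleeve, bearing and driver each measured within about 1 mm of the axis below. The bearing's top is at 57–58 mm and the driver knob's top at 93–94 mm, against 58 and 94 mm expected.
- **Blue pallet:** the spring stands on the floor inside the seat ring, and the cap sits on top of it. Both measured within about 1 mm of centre, and the cap knob's top is at 82 mm as expected.
- **Bystanders:** the piston and tape measured within about 1 mm of where they started.
- **Forces:** readings during placing stayed under about 10 N, and the gripper ended open, about 100 mm above the cap.

- **Camera differences:** the three cameras differ by 1–3 mm in absolute position, close to their stated 2 mm calibration, but agree on the relative offsets.
- **Last look at the green stack:** the arm partly hid it from the scene camera, and that camera's partial fits were a few millimetres off. I relied on the clear side view and the earlier wrist view.

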